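# Catch jug under the spout, then open the gated drain knob

### The job

Stand the measuring jug upright on the table, centred under the console's drain spout, and let go of it. Then open the drain with the red knob on the sloping panel: turn it anticlockwise up to its safety stop without forcing it, push it in, turn it on past the stop and all the way to its end, and let it spring back out. Never open the drain without the jug under the spout, and leave everything else where it stands.

Things in the scene. Friction and masses are not known exactly. Their poses are not given: they have to be found in the camera images.
- jug_center (a point): Loose, open measuring jug, pale blue: round cup 80 mm wide at the rim (76 mm mid-height, 72 mm at the foot), 100 mm tall, 4 mm wall, 0.11 to 0.23 kg, standing on the table among other things. This point is on the cup's axis, 50 mm above its underside. z is up the axis; the handle sticks out towards -x.
- jug_handle (a point): Middle of the jug's handle: a dark blue upright plate 12 mm thick (across y), from 38 to 104 mm from the cup's axis (along x) and from 30 to 90 mm above the jug's underside. This point is 82 mm from the axis, 60 mm above the underside. Axes as jug_center. Held here from above with the handle pointing away from the console, the hand clears the spout.
- spout (a point): Centre of the lower end of the drain spout, a white 20 mm pipe with a blue 28 mm collar, fixed to the console: it points down, 135 mm above the table (35 mm above the rim of a standing jug). The pipe comes to it level from +x, at 155 to 175 mm height; the -x side is open. Axes are the console's: -x is its front. Console place and yaw differ from run to run.
- knob_grip (a point): Point on the knob's axis inside its red grip bar, which is 66 mm long (x, turning with the knob), 16 mm thick (y) and reaches from 21 mm below to 17 mm above this point along z. z is the axis, out of the panel, 35 degrees from vertical, leaning to the console's front. Top of the black 72 mm disc under the bar: 26 mm below this point; of the yellow stop: 22 mm below.
- track (a point): Centre of the knob's round mount, on the face of the sloping panel (220 mm wide, 170 mm along the slope); z is the knob's axis. A steel track (outer radius 55 mm) with a yellow stop bridging it rings the knob; the knob's red lug runs along it. This point is 52 mm below knob_grip when the knob is out.
- knob (a joint): Turn of the knob, rad: 0 closed, grows anticlockwise seen from the front (right-handed about knob_grip's z), 2.3 = end, fully open. Starts at 0, stays where left (friction about 0.06 N m). Its lug meets the safety stop somewhere between 0.6 and 1.0, different in each run and not measured: feel for it. The whole turn is more than one comfortable grasp.
- press (a joint): How far the knob is pushed in along its axis, m: 0 out, 0.012 fully in. Spring: 6 N, plus 0.7 N per mm. It can be pushed in only in the last 0.25 rad before the stop; earlier the track blocks it at 1 mm. Pushed in over 9 mm it turns on under the stop; by 0.5 rad past the angle where it was stopped it is free to spring out, and turns on to its end without pushing.
- lug: The knob's lug: a red ball of 10 mm on the rim of the black disc, 44 mm from the knob's axis, at the white-marked end (+x) of the grip bar; it turns and is pushed in with the knob. Origin at its centre. Forcing it against the stop or the track with more than 90 N (about 4 N m on the knob) counts as damage; 0.3 N m is enough to feel the stop.
- canister: Bystander, tall white jar with a dark label and black cap, 72 mm wide, 150 mm tall; leave it where it stands. Origin under its centre, on the table.
- screw_lid: Bystander, flat black screw lid, 84 mm wide, 36 mm tall; leave it where it stands. Origin under its centre, on the table.
- scraper: Bystander, black scraper with a yellow blade holder lying flat, 200 mm long (along its x), 60 mm wide, 24 mm tall; leave it where it stands. Origin under its centre, on the table.
- brick: Bystander, black power brick 110 x 50 x 32 mm; leave it where it stands. Origin under its centre, on the table.
- meter: Bystander, black hand-held meter lying flat, 90 x 55 x 24 mm; leave it where it stands. Origin under its centre, on the table.
- additive: Bystander, white bottle with a red label and blue cap, 64 mm wide, 140 mm tall; leave it where it stands. Origin under its centre, on the table.
- union: Bystander, white pipe union with a green collar standing on end, 72 mm wide, 90 mm tall; leave it where it stands. Origin under its centre, on the table.
Mind the look-alikes: they are no part of the job. Of the things like the part that bears jug_center, leave any that is turquoise; of the rest the smaller one is meant.

How it is judged:
By the outcome, as a careful person would: the job done as asked, in the order asked, and still so for the second after the job is handed in, with the robot touching nothing.
It also fails if it takes over 72 s, if anything falls off the work surface, if the arm or the gripper's body presses on something with over 40 N, if the wrist force passes 120 N, or if a joint passes its speed limit or range.

### The arm

A 6-joint arm with a two-finger parallel gripper is mounted at the origin on the work surface. World frame = base frame: x ahead of the robot, y to its left, z up, the work surface at z = 0. Lengths are in m, angles in rad, forces in N, time in s.
With the tool pointing down it reaches from about 0.275 to 0.725 m from the base axis. Payload 5.6 kg.
Tool frame: the origin (TCP) lies on the centre line of the jaws, within the pads' length; the fingertips stand 14 mm ahead of it and the grasp point (between the pads) lies 5 mm behind it; x points along the fingers, y is the direction in which the jaws open and shut, and the axes are right-handed (so a half turn about x gives the same grasp; the last joint's range is limited). The gripper opens to 85 mm and grips with 20 to 120 N. Pads are 22 mm wide; open, the fingers measure 114 mm over their backs; the gripper's body (76 mm by 85 mm) begins 54 mm behind the grasp point. The pads swing forward as they close: fully open they stand 13 mm farther back than shut.
Start: joints at [-1.033, 0.255, 0.108, 0, -1.424, -0.285], TCP at [0.138, -0.533, 0.245] pointing down, gripper open.
Joint ranges: [-2.95, 2.95], [-1.21, 1.97], [-1.09, 1.5], [-2.87, 1.71], [-2.94, -0.07], [-3.05, 3.05]. Speed limits (rad/s): [2.57, 2.57, 3.14, 3.14, 3.14, 3.14].

### API

Orientations are given as a unit quaternion [x, y, z, w].
In Python, from bench import get_obs, read_camera, camera_params, sign_off gives the robot as it stands.
- The arm moves only by the tool jog_arm, never from a script. Its argument "steps" is a list of rows, each an object of numbers: "tx", "ty", "tz": the shift along the tool's x, y, z in cm; "yaw": the turn about the tool's x in rad. In form: [{"tx": .., "ty": .., "tz": .., "yaw": ..}, ...]. A call has 1 to 12 rows; each row shifts and turns the pose as measured when the row begins, along the tool's axes as they then stand; what a row does not reach is not made up. A row lasts 1/12 s, in which the tool goes at most 41.7 mm and 7.16 degrees, less where a joint would pass 70% of its speed; a pose out of reach is approached as far as the arm can. A call is refused whole if a number of a shift passes 4.17 or a number of a turn 0.125, either way. A call with a gripper value outside its range is refused whole. "claw" is the finger opening in cm, from 0 to 8.54, set as the call begins (left out, the last holds). The fingers move at their own pace and stop on an object; "grip_force" is the grip in N (left out, the last holds). Time passes only in rows, so rows that do not move let the fingers close. It gives the time, the measured TCP pose, the force and the opening at its end, in the units of the state.
- get_obs(): the state, without advancing time (a new reading comes with each control period).
- read_camera(name): name is "scene" or "top" or "wrist"; returns the picture (384x512x3 uint8, red, green, blue); there is no depth.
- camera_params(name): a dict with "fovy" (degrees; the focal length in pixels is half the picture's height over the tangent of half this angle, whatever the lens; pixels are square), "cx", "cy" (the principal point, pixels), "R" (3x3) and "t" (3): a world point X has camera coordinates R X + t. Camera axes: x right, y down, z forward; pixel columns grow to the right and rows downward; lengths in m; the calibration is good to about 2 mm. A picture is of the moment at which its call begins: read the wrist's pose just before it. camera_params takes no time and is no camera call; for the wrist camera it gives the pose at the moment of the call.
- sign_off(): hands the job in, once; it reports no verdict.
The state is a dict: "time": time; "q": joint angles; "dq": joint speeds; "joint_efforts": joint torques, N m; "eef_pos": TCP position; "orientation": TCP orientation; "ft_force": force on the tool from outside, world axes, zero at the start; "moment": the same for the moment, N m; "gripper_width": opening from 0.0 (shut) to 1.0 (fully open).
Only numpy, scipy, OpenCV 4.12 (cv2) and the standard library are available. Lean on these libraries where they do the work, as an engineer would, in place of code of your own. Each camera call takes 0.05 s, during which the arm holds its last target. There are 200 camera calls.

## Working session

There is one attempt and no reset: what is moved stays moved. The work goes in short steps, Python scripts to look and compute and a tool call to move; the robot and the scene stay as the last step left them, time stands still between calls to the robot, and variables do not carry over. Pictures are saved under pics/ and viewed, about 8 in all and at most 12, crops included, and the job is handed in when it is done.

Besides the shell and the picture viewer there is one more tool, called as name(argument=value, ...) on one line, values as JSON. jog_arm: Moves the arm, as the interface text tells. Its arguments: {"type":"object","properties":{"steps":{"type":"array"},"claw":{"type":"number"},"grip_force":{"type":"number"}},"required":["steps"]}

```bash
mkdir -p pics; ls
python3 - <<'E'
from bench import *
import cv2,numpy as np
print(get_obs())
a=[]
for n in("scene","top"):
    p=camera_params(n);print(n,p)
    cv2.imwrite(f"pics/{n}.png",read_camera(n)[:,:,::-1])
E
```

```text
pics
{'time': 0.0, 'q': array([-1.03341296e+00,  2.55783408e-01,  1.06956292e-01, -4.47626600e-04,
       -1.42387462e+00, -2.84578931e-01]), 'dq': array([-7.66114996e-04,  1.59354707e-03,  3.59930080e-04, -1.20103300e-04,
        6.57317258e-05,  1.22681095e-03]), 'joint_efforts': array([-6.99687771e-04, -3.86627340e+01,  2.37936097e+01,  5.36494195e+00,
       -6.17752376e-03, -2.61891522e-06]), 'eef_pos': array([ 0.1374835 , -0.5320503 ,  0.24436159]), 'orientation': array([-0.08843877,  0.70159363,  0.08979898,  0.70134236]), 'ft_force': array([-0.22277767, -0.02615359,  0.32452841]), 'moment': array([ 0.03432093,  0.02730375, -0.0154018 ]), 'gripper_width': 0.9982707945146233}
scene {'fovy': 46.01221416007867, 'cx': 253.91871054947615, 'cy': 183.86000127465908, 'R': array([[-0.1176562 ,  0.99294526, -0.01472143],
       [ 0.6654715 ,  0.06783244, -0.74333468],
       [-0.73709206, -0.09725462, -0.66875768]]), 't': array([ 9.16241477e-04, -2.26707273e-01,  1.76661478e+00])}
top {'fovy': 43.64778422197652, 'cx': 257.3366441298132, 'cy': 188.01962429194737, 'R': array([[-0.01641476, -0.99986437, -0.0013422 ],
       [-0.98579352,  0.01640815, -0.16715833],
       [ 0.16715768, -0.00142073, -0.98592915]]), 't': array([0.03356181, 0.48045116, 1.49430702])}
```

View pics/scene.png

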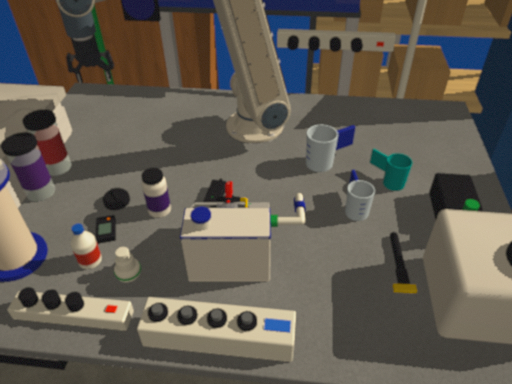

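View pics/top.png

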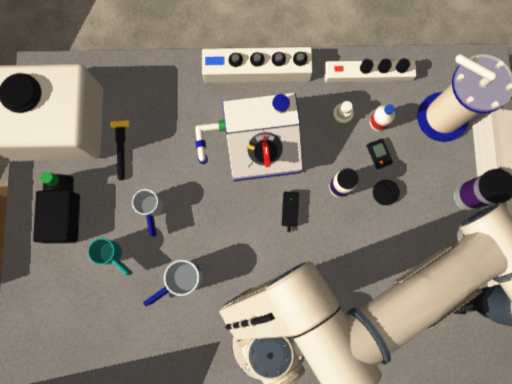

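The top view shows the small pale-blue jug at about (145,203), with its handle towards (152,230). The larger one is at (181,278) and the turquoise one at (102,251). The console is at (262,135), the spout at (203,155) and the knob at (265,150). I'll enlarge this area.

Run:
```python
import cv2,numpy as np
t=cv2.imread("pics/top.png")[90:240,120:310]
s=cv2.imread("pics/scene.png")[165:225,170:380]
t=cv2.resize(t,None,fx=4,fy=4,interpolation=cv2.INTER_CUBIC)
cv2.imwrite("pics/tc.png",t)
s=cv2.resize(s,None,fx=3.8,fy=3.8,interpolation=cv2.INTER_CUBIC)
cv2.imwrite("pics/sc.png",s)
```

```text
(no output)
```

View pics/tc.png

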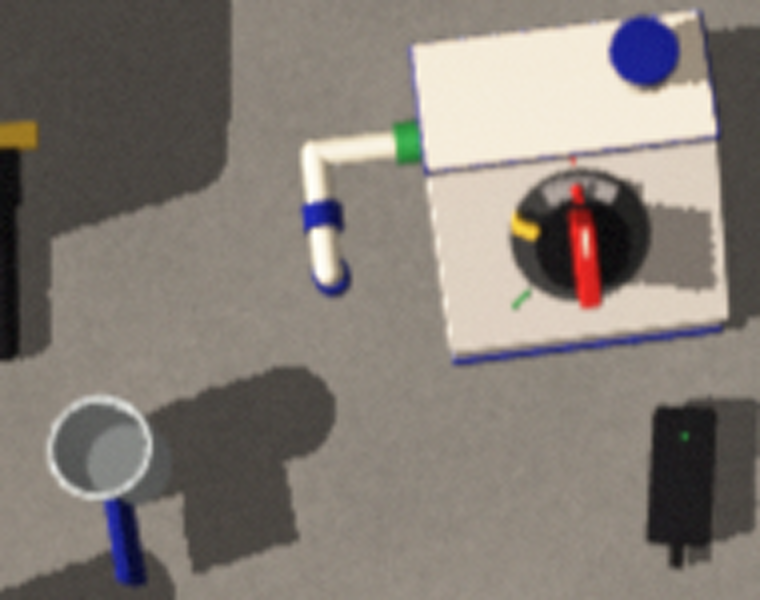

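View pics/sc.png

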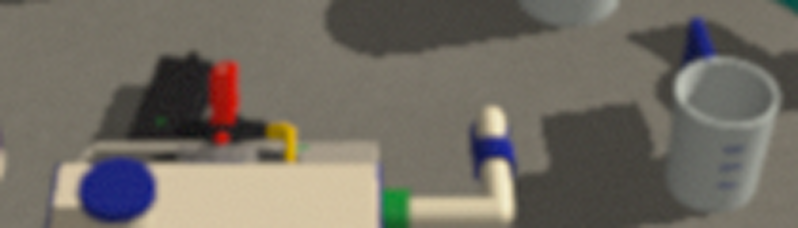

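```bash
cat > h.py <<'E'
from bench import *
import cv2,numpy as np
from scipy.spatial.transform import Rotation as Rot
def K(p):
    f=192/np.tan(np.radians(p['fovy'])/2);return f,p['cx'],p['cy']
def onz(p,uv,z):
    f,cx,cy=K(p);d=p['R'].T@np.array([(uv[0]-cx)/f,(uv[1]-cy)/f,1]);o=-p['R'].T@p['t']
    return o+d*(z-o[2])/d[2]
def proj(p,X):
    f,cx,cy=K(p);c=p['R']@np.array(X)+p['t'];return np.array([cx+f*c[0]/c[2],cy+f*c[1]/c[2]])
def tri(l):
    A=np.zeros((3,3));b=np.zeros(3)
    for p,uv in l:
        f,cx,cy=K(p);d=p['R'].T@np.array([(uv[0]-cx)/f,(uv[1]-cy)/f,1]);d/=np.linalg.norm(d);o=-p['R'].T@p['t']
        M=np.eye(3)-np.outer(d,d);A+=M;b+=M@o
    return np.linalg.solve(A,b)
E
python3 - <<'E'
from h import *
np.set_printoptions(precision=4,suppress=True)
T=camera_params('top');S=camera_params('scene');W=camera_params('wrist')
c=lambda x,y:((x+.5)/4-.5+120,(y+.5)/4-.5+90)
s=lambda x,y:((x+.5)/3.8-.5+170,(y+.5)/3.8-.5+165)
j=onz(T,c(100,447),.1);print('jug',j, 'tri',tri([(T,c(100,447)),(S,s(727,92))]))
for q in((50,447),(151,447),(100,397),(100,497)):print(np.linalg.norm(onz(T,c(*q),.1)-j))
print('handle end',onz(T,c(130,582),.09),onz(T,c(116,505),.09))
print('spout z.135',onz(T,c(333,283),.135),'z.165',onz(T,c(328,265),.165),onz(T,c(328,265),.175))
print('pipe band',tri([(T,c(323,215)),(S,s(494,153))]))
print('elbow',tri([(T,c(315,153)),(S,s(505,212))]))
print('tip',tri([(T,c(330,275)),(S,s(490,115))]))
kt=tri([(T,c(580,250)),(S,s(226,85))]);print('knob',kt)
print('lug/mark',tri([(T,c(577,193)),(S,s(221,138))]))
for z in(.1,.15,.2,.25):
  a,b=onz(T,c(412,45),z),onz(T,c(702,10),z);d,e=onz(T,c(455,360),z),onz(T,c(728,326),z);print(z,a,b,np.linalg.norm(a-b),np.arctan2(*(a-b)[[1,0]])-np.pi/2,'front',d,e,np.linalg.norm(e-d),np.arctan2(*(d-e)[[1,0]])-np.pi/2)
  print(' ridge',onz(T,c(428,172),z),onz(T,c(718,135),z))
print('cap',tri([(T,c(645,50)),(S,s(117,190))]))
o=get_obs();Rt=Rot.from_quat(o['orientation']).as_matrix();print('tool\n',Rt);oc=-W['R'].T@W['t'];print('wrist cam in tool',Rt.T@(oc-o['eef_pos']),Rt.T@W['R'].T,W['fovy'])
E
```

```text
jug [0.4351 0.3714 0.1   ] tri [0.4353 0.3721 0.0987]
0.038284182133996474
0.03904707847965615
0.038835324372475555
0.03849500466670136
handle end [0.3323 0.3486 0.09  ] [0.3914 0.3605 0.09  ]
spout z.135 [0.5526 0.1894 0.135 ] z.165 [0.5595 0.1898 0.165 ] [0.557  0.1886 0.175 ]
pipe band [0.596  0.1933 0.1715]
elbow [0.6457 0.2017 0.1651]
tip [0.5516 0.1887 0.1656]
knob [0.5624 0.0017 0.1872]
lug/mark [0.6078 0.004  0.1786]
0.1 [0.7531 0.1312 0.1   ] [ 0.7784 -0.0996  0.1   ] 0.23223935952149932 0.10892204180338627 front [0.4983 0.0992 0.1   ] [ 0.5216 -0.1121  0.1   ] 0.2125858713533357 0.10948422824015935
 ridge [0.6487 0.1191 0.1   ] [ 0.6749 -0.1092  0.1   ]
0.15 [0.7349 0.1277 0.15  ] [ 0.7593 -0.0952  0.15  ] 0.2242511441245576 0.10892204180338627 front [0.4889 0.0967 0.15  ] [ 0.5113 -0.1073  0.15  ] 0.20527366667702301 0.10948422824015958
 ridge [0.6341 0.116  0.15  ] [ 0.6595 -0.1045  0.15  ]
0.2 [0.7167 0.1241 0.2   ] [ 0.7403 -0.0909  0.2   ] 0.2162629287276159 0.10892204180338694 front [0.4795 0.0943 0.2   ] [ 0.5011 -0.1025  0.2   ] 0.19796146200071021 0.10948422824015913
 ridge [0.6195 0.1129 0.2   ] [ 0.644  -0.0997  0.2   ]
0.25 [0.6986 0.1206 0.25  ] [ 0.7212 -0.0865  0.25  ] 0.20827471333067413 0.10892204180338716 front [0.4701 0.0918 0.25  ] [ 0.4909 -0.0977  0.25  ] 0.19064925732439741 0.10948422824015935
 ridge [0.6049 0.1097 0.25  ] [ 0.6285 -0.095   0.25  ]
cap [ 0.7031 -0.0465  0.2189]
tool
 [[-0.0005 -0.2501  0.9682]
 [ 0.0016  0.9682  0.2501]
 [-1.      0.0017 -0.0001]]
wrist cam in tool [-0.1281 -0.0005 -0.0824] [[ 0.0002 -0.3185  0.9479]
 [ 1.      0.0003 -0.0001]
 [-0.0002  0.9479  0.3185]] 62.98328814626221
```

The numbers fit: jug rim radius is 39 mm, handle reach 105 mm, panel edges 220 mm wide at z≈.055 and .15, and console yaw ≈0.109. On the way to the jug I'll swing in front of the console and take a close look there.

jog_arm(steps=[{"tz":3.2,"ty":2.3},{"tz":3.2,"ty":2.3},{"tz":3.2,"ty":2.3},{"tz":3.2,"ty":2.3},{"tz":3.2,"ty":2.3},{"tz":3.2,"ty":2.3},{"tz":3.2,"ty":2.3},{"tz":3.2,"ty":2.3},{"tz":3.2,"ty":2.3},{"tz":3.2,"ty":2.3},{"tz":3.2,"ty":2.3}], claw=6)

```text
schema error: expected keys tx, ty, tz, yaw
```

jog_arm(steps=[{"tx":0,"tz":3.2,"ty":2.3,"yaw":0},{"tx":0,"tz":3.2,"ty":2.3,"yaw":0},{"tx":0,"tz":3.2,"ty":2.3,"yaw":0},{"tx":0,"tz":3.2,"ty":2.3,"yaw":0},{"tx":0,"tz":3.2,"ty":2.3,"yaw":0},{"tx":0,"tz":3.2,"ty":2.3,"yaw":0},{"tx":0,"tz":3.2,"ty":2.3,"yaw":0},{"tx":0,"tz":3.2,"ty":2.3,"yaw":0},{"tx":0,"tz":3.2,"ty":2.3,"yaw":0},{"tx":0,"tz":3.2,"ty":2.3,"yaw":0},{"tx":0,"tz":3.2,"ty":2.3,"yaw":0}], claw=6)

```text
time: 1.02
eef_pos: [0.4201, -0.1881, 0.2393]
orientation: [-0.081, 0.704, 0.088, 0.7]
ft_force: [0.6, -0.9, 0.2]
gripper_width: 0.704
```

jog_arm(steps=[{"tx":-0.5,"tz":0.8,"ty":3.5,"yaw":0.02},{"tx":-0.5,"tz":0.8,"ty":3.5,"yaw":0.02},{"tx":-0.5,"tz":0.8,"ty":3.5,"yaw":0},{"tx":-0.5,"tz":0.8,"ty":3.5,"yaw":0},{"tx":-0.5,"tz":0.8,"ty":3.5,"yaw":0},{"tx":-0.5,"tz":0.8,"ty":3.5,"yaw":0},{"tx":-0.5,"tz":0.8,"ty":3.5,"yaw":0},{"tx":-0.5,"tz":0.8,"ty":3.5,"yaw":0},{"tx":0,"tz":0,"ty":0,"yaw":0},{"tx":0,"tz":0,"ty":0,"yaw":0}])

```text
time: 1.85
eef_pos: [0.4247, 0.1197, 0.2785]
orientation: [-0.068, 0.71, 0.077, 0.697]
ft_force: [0.1, -0.4, 0.2]
gripper_width: 0.7
```

```bash
cat >> h.py <<'E'
import pickle
np.set_printoptions(precision=4,suppress=True)
def snap(n,cam='wrist',flip=True):
    p=camera_params(cam);im=read_camera(cam)[:,:,::-1].copy()
    pickle.dump((p,im),open(f'pics/{n}.pkl','wb'));return p,im
def to(target,yaw=None,tool=None):
    o=get_obs();R=Rot.from_quat(o['orientation']).as_matrix();d=np.array(target)-o['eef_pos']
    y=np.arctan2(R[1,2],R[0,2]);print('eef',o['eef_pos'],'yaw',y,'tool shift cm',100*R.T@d,'dyaw',None if yaw is None else y-yaw,'xaxis',R[:,0])
E
python3 - <<'E'
from h import *
p,im=snap('w1')
cv2.imwrite('pics/w1.png',cv2.resize(im,(800,600),interpolation=cv2.INTER_CUBIC)[::-1,::-1])
to([.355,.354,.16],.218)
E
```

```text
eef [0.4248 0.1193 0.2784] yaw 0.20462752328755604 tool shift cm [12.226  24.2211 -1.8776] dyaw -0.01337247671244396 xaxis [-0.0188  0.011  -0.9998]
```

View pics/w1.png

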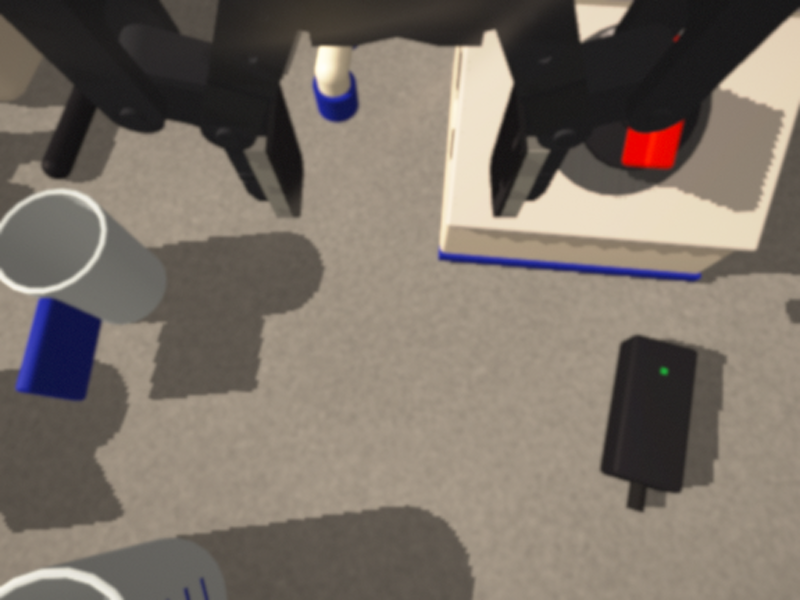

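The spout collar's lower end is at about (337,108), its front arc at (338,121). The jug rim is centred at about (50,241), and the handle is the blue plate ending at (20-85,395).

Run:
```python
from h import *
p,im=pickle.load(open('pics/w1.pkl','rb'))
T=camera_params('top')
inv=lambda x,y:(511-((x+.5)/1.5625-.5),383-((y+.5)/1.5625-.5))
fw=lambda uv:((511-uv[0]+.5)*1.5625-.5,(383-uv[1]+.5)*1.5625-.5)
for C in((.553,.189),(.557,.190)):
  q=np.array([fw(proj(p,[C[0]+.014*np.cos(t),C[1]+.014*np.sin(t),.135])) for t in np.linspace(0,6.28,60)])
  print(C,'L',q[q[:,0].argmin()],'R',q[q[:,0].argmax()],'B',q[q[:,1].argmax()],'mean',q.mean(0))
  # top-cam crop prediction
  q=np.array([proj(T,[C[0]+.014*np.cos(t),C[1]+.014*np.sin(t),.135]) for t in np.linspace(0,6.28,60)]);q=(q-[120,90]+.5)*4-.5
  print('  top L',q[:,0].min(),'R',q[:,0].max(),'B',q[:,1].max())
print('jug',onz(p,inv(50,241),.1))
c,s=np.cos(.109),np.sin(.109)
h=tri([(p,inv(50,241)),(T,((100.5)/4-.5+120,447.5/4-.5+90))]);print(h)
# handle end
print('handle end top corners z.09',onz(p,inv(18,390),.09),onz(p,inv(85,400),.03))
```

```text
(0.553, 0.189) L [315.1461 109.4437] R [356.9681 108.8463] B [334.2695 126.3852] mean [336.1465 108.5029]
  top L 315.08276853355096 R 352.0189455791718 B 300.5781577865172
(0.557, 0.19) L [315.2128 104.3132] R [356.8754 103.7129] B [334.2633 121.1217] mean [336.1332 103.3754]
  top L 313.7855037452184 R 350.7047603346232 B 295.4333348238076
jug [0.4345 0.3688 0.1   ]
[0.4357 0.3724 0.0959]
handle end top corners z.09 [0.3343 0.3542 0.09  ] [0.3355 0.3478 0.03  ]
```

jog_arm(steps=[{"tx":0.5,"tz":-0.3,"ty":3.4,"yaw":0.01},{"tx":0.5,"tz":-0.3,"ty":3.4,"yaw":0},{"tx":0.5,"tz":-0.3,"ty":3.4,"yaw":0},{"tx":1,"tz":-0.3,"ty":3.4,"yaw":0},{"tx":1,"tz":-0.3,"ty":3.4,"yaw":0},{"tx":1.5,"tz":-0.3,"ty":3.4,"yaw":0},{"tx":2,"tz":-0.1,"ty":3.0,"yaw":0},{"tx":2,"tz":0,"ty":0,"yaw":0},{"tx":2,"tz":0,"ty":0,"yaw":0},{"tx":0,"tz":0,"ty":0,"yaw":0}])

```text
time: 2.73
eef_pos: [0.3613, 0.345, 0.1662]
orientation: [-0.058, 0.71, 0.065, 0.698]
ft_force: [-0.4, -1.2, -0.7]
gripper_width: 0.701
```

Run:
```python
from h import *
p,im=snap('w2')
cv2.imwrite('pics/w2.png',im[::-1,::-1])
to([.355,.354,.062],.19)
fw=lambda uv:(511-uv[0],383-uv[1])
for X in([.435,.370,.1],[.3548,.3545,.09],[.333,.350,.09]):print(fw(proj(p,X)))
```

```text
eef [0.3623 0.3453 0.1683] yaw 0.1745591565009521 tool shift cm [10.6515  0.8505 -0.4183] dyaw -0.015440843499047896 xaxis [-0.0156  0.0099 -0.9998]
(np.float64(237.87239495296984), np.float64(69.59936592097773))
(np.float64(238.86370577690116), np.float64(176.935702613847))
(np.float64(239.35488170112365), np.float64(207.81900874066127))
```

View pics/w2.png

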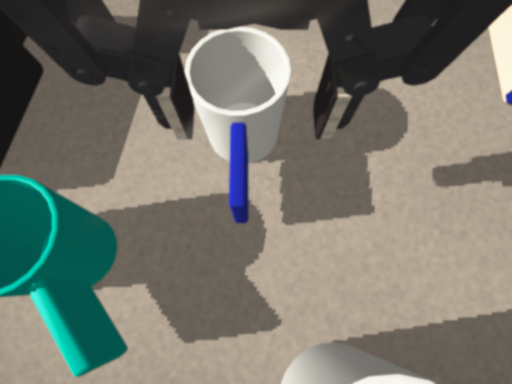

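Wrist view: the handle top runs from (238,125) to (239,209) and the jug rim is centred near (238,75). Both match the prediction, so I'll descend and grip.

jog_arm(steps=[{"tx":1,"tz":-0.4,"ty":0.85,"yaw":-0.015},{"tx":2,"tz":0,"ty":0,"yaw":0},{"tx":2,"tz":0,"ty":0,"yaw":0},{"tx":2,"tz":0,"ty":0,"yaw":0},{"tx":2,"tz":0,"ty":0,"yaw":0},{"tx":1.4,"tz":0,"ty":0,"yaw":0},{"tx":0,"tz":0,"ty":0,"yaw":0}])

```text
time: 3.37
eef_pos: [0.3617, 0.3562, 0.0691]
orientation: [-0.057, 0.705, 0.074, 0.703]
ft_force: [0.2, 0.3, 0.2]
gripper_width: 0.711
```

jog_arm(steps=[{"tx":0,"tz":0,"ty":0,"yaw":0},{"tx":0,"tz":0,"ty":0,"yaw":0},{"tx":0,"tz":0,"ty":0,"yaw":0},{"tx":0,"tz":0,"ty":0,"yaw":0},{"tx":0,"tz":0,"ty":0,"yaw":0},{"tx":0,"tz":0,"ty":0,"yaw":0},{"tx":0,"tz":0,"ty":0,"yaw":0},{"tx":0,"tz":0,"ty":0,"yaw":0}], claw=0, grip_force=40)

```text
time: 4.03
eef_pos: [0.3643, 0.3584, 0.0755]
orientation: [-0.054, 0.702, 0.077, 0.706]
ft_force: [-0.5, 0.4, -1.1]
gripper_width: 0.131
```

Run:
```python
from h import *
to([.4755,.1805,.075],.109);o=get_obs();print(o['gripper_width']*8.5,o['ft_force'],o['time'])
```

```text
eef [0.3643 0.3584 0.0755] yaw 0.1853032432511563 tool shift cm [ -0.5061 -19.53     7.6475] dyaw 0.0763032432511563 xaxis [ 0.0015  0.032  -0.9995]
1.1175736082630896 [-0.5169  0.3917 -1.1295] 4.0333
```

jog_arm(steps=[{"tx":-1,"tz":0,"ty":0,"yaw":0},{"tx":-0.3,"tz":0,"ty":0,"yaw":0}])

```text
time: 4.2
eef_pos: [0.3639, 0.3574, 0.0886]
orientation: [-0.055, 0.703, 0.076, 0.705]
ft_force: [-0.3, -0.4, -1.0]
gripper_width: 0.135
```

Run:
```python
from h import *
to([.483,.1815,.085],.109);o=get_obs();print(o['gripper_width']*8.5,o['ft_force'],o['time'])
p,im=snap('w3');cv2.imwrite('pics/w3.png',im[::-1,::-1])
```

```text
eef [0.3639 0.3574 0.0886] yaw 0.18535173283159453 tool shift cm [ -0.1684 -19.49     8.4644] dyaw 0.07635173283159453 xaxis [ 0.0003  0.0301 -0.9995]
1.145377070485025 [-0.3128 -0.4372 -0.9926] 4.2
```

View pics/w3.png

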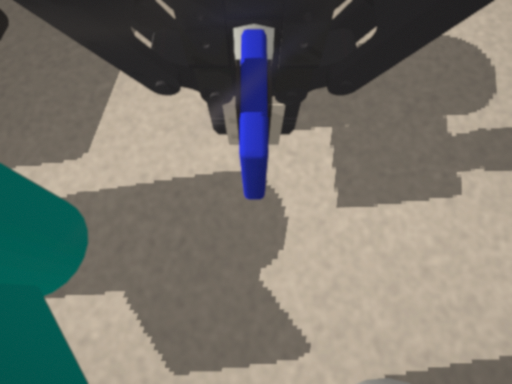

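Handle firmly held, along (253,30)-(253,197). Next: carry the jug to the spout.

jog_arm(steps=[{"tx":0,"tz":1.1,"ty":-2.4,"yaw":0.01},{"tx":0,"tz":1.1,"ty":-2.4,"yaw":0.01},{"tx":0,"tz":1.1,"ty":-2.4,"yaw":0.01},{"tx":0,"tz":1.1,"ty":-2.4,"yaw":0.01},{"tx":0,"tz":1.1,"ty":-2.4,"yaw":0.01},{"tx":0,"tz":1.1,"ty":-2.4,"yaw":0.01},{"tx":0,"tz":0.8,"ty":-1.4,"yaw":0.01},{"tx":0,"tz":0.8,"ty":-1.4,"yaw":0.01}])

```text
time: 4.92
eef_pos: [0.4746, 0.1974, 0.086]
orientation: [-0.026, 0.704, 0.051, 0.708]
ft_force: [0.4, 0.8, -2.1]
gripper_width: 0.134
```

Run:
```python
from h import *
to([.483,.1815,.07],.109);o=get_obs();print(o['ft_force'],o['time'])
```

```text
eef [0.4746 0.1974 0.086 ] yaw 0.10891103258787897 tool shift cm [ 1.545  -1.7288  0.6489] dyaw -8.89674121210271e-05 xaxis [ 0.0026  0.035  -0.9994]
[ 0.3611  0.797  -2.1309] 4.9167
```

jog_arm(steps=[{"tx":0,"tz":0.4,"ty":-1.0,"yaw":0},{"tx":0,"tz":0.2,"ty":-0.7,"yaw":0},{"tx":0.5,"tz":0,"ty":0,"yaw":0},{"tx":0.4,"tz":0,"ty":0,"yaw":0}])

```text
time: 5.25
eef_pos: [0.4844, 0.1787, 0.0768]
orientation: [-0.025, 0.704, 0.05, 0.708]
ft_force: [-0.1, -0.0, -1.6]
gripper_width: 0.131
```

Run:
```python
from h import *
to([.483,.1815,.07],.109);o=get_obs();print(o['ft_force'],o['time'])
T,im=snap('t4','top');S,im2=snap('s4','scene')
a=cv2.resize(im[100:200,170:270],None,fx=4,fy=4,interpolation=cv2.INTER_CUBIC)
b=cv2.resize(im2[140:240,270:370],None,fx=4,fy=4,interpolation=cv2.INTER_CUBIC)
cv2.imwrite('pics/c4.png',np.hstack([a,b]))
```

```text
eef [0.4844 0.1787 0.0768] yaw 0.1052561150898555 tool shift cm [ 0.6908  0.2738 -0.1196] dyaw -0.0037438849101445043 xaxis [ 0.0043  0.036  -0.9993]
[-0.1037 -0.0361 -1.6299] 5.25
```

View pics/c4.png

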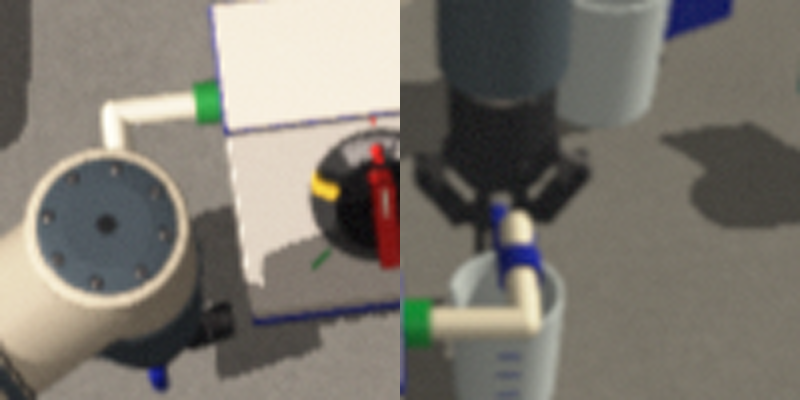

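Scene crop: the jug is under the spout, with its rim edges at x≈52 and 165 of the right-hand crop. I'll compare that with the prediction for a centred jug.

Run:
```python
from h import *
S=camera_params('scene')
for y in(.1865,.1895):
 for z in (.1,.108):
  q=np.array([proj(S,[.557+.04*np.cos(t),y+.04*np.sin(t),z]) for t in np.linspace(0,6.28,60)])
  q=(q-[270,140]+.5)*4-.5;print(y,z,q[:,0].min(),q[:,0].max(),q[:,1].min(),q[:,1].max())
```

```text
0.1865 0.1 49.6411361102646 163.88427206767165 254.19476076669673 335.8175353766709
0.1865 0.108 49.94783944351411 164.67622421367423 246.21012404223518 327.80263631951766
0.1895 0.1 53.90161722284961 168.1869303203432 254.49514481899882 336.151480529051
0.1895 0.108 54.22638163294596 168.9973020832656 246.50995015572107 328.13613488713247
```

jog_arm(steps=[{"tx":0.1,"tz":-0.1,"ty":0.2,"yaw":0},{"tx":0.2,"tz":0,"ty":0,"yaw":0}])

```text
time: 5.52
eef_pos: [0.482, 0.1822, 0.0735]
orientation: [-0.026, 0.704, 0.051, 0.708]
ft_force: [-7.1, 0.4, 14.3]
gripper_width: 0.131
```

jog_arm(steps=[{"tx":0.2,"tz":0,"ty":0,"yaw":0}])

```text
time: 5.6
eef_pos: [0.4821, 0.1828, 0.0731]
orientation: [-0.027, 0.704, 0.051, 0.708]
ft_force: [-7.7, -2.4, 18.0]
gripper_width: 0.135
```

jog_arm(steps=[{"tx":0.2,"tz":0,"ty":0,"yaw":0}])

```text
time: 5.68
eef_pos: [0.4821, 0.1829, 0.073]
orientation: [-0.028, 0.703, 0.051, 0.708]
ft_force: [-8.8, -3.4, 17.0]
gripper_width: 0.137
```

jog_arm(steps=[{"tx":0.2,"tz":0,"ty":0,"yaw":0}])

```text
time: 5.77
eef_pos: [0.482, 0.1829, 0.073]
orientation: [-0.029, 0.703, 0.051, 0.709]
ft_force: [-7.2, -3.1, 14.9]
gripper_width: 0.132
```

jog_arm(steps=[{"tx":-0.05,"tz":0,"ty":0,"yaw":0},{"tx":0,"tz":0,"ty":0,"yaw":0},{"tx":0,"tz":0,"ty":0,"yaw":0},{"tx":0,"tz":0,"ty":0,"yaw":0},{"tx":0,"tz":0,"ty":0,"yaw":0}], claw=5)

```text
time: 6.18
eef_pos: [0.4823, 0.1852, 0.0749]
orientation: [-0.03, 0.702, 0.053, 0.71]
ft_force: [-0.8, -0.3, -0.1]
gripper_width: 0.588
```

jog_arm(steps=[{"tx":-2,"tz":0,"ty":0,"yaw":0},{"tx":-3,"tz":-1,"ty":0,"yaw":0},{"tx":-3.5,"tz":-1.5,"ty":0,"yaw":0},{"tx":-3.5,"tz":-1.5,"ty":0,"yaw":0},{"tx":-3.5,"tz":-1.5,"ty":0,"yaw":0},{"tx":-3.5,"tz":-1,"ty":-1,"yaw":0},{"tx":-1,"tz":0,"ty":-3,"yaw":0},{"tx":0,"tz":0,"ty":-2,"yaw":0}])

```text
time: 6.85
eef_pos: [0.4195, 0.1112, 0.2785]
orientation: [-0.033, 0.704, 0.053, 0.708]
ft_force: [0.6, -0.5, -1.7]
gripper_width: 0.585
```

Run:
```python
from h import *
to([.483,-.02,.28],.109);o=get_obs();print(o['ft_force'],o['time'],o['gripper_width'])
T,im=snap('t5','top');S,im2=snap('s5','scene');W,im3=snap('w5')
a=cv2.resize(im[110:210,170:270],None,fx=4,fy=4,interpolation=cv2.INTER_CUBIC)
b=cv2.resize(im2[150:250,270:370],None,fx=4,fy=4,interpolation=cv2.INTER_CUBIC)
c=im3[::-1,::-1][:200]
cv2.imwrite('pics/c5.png',np.vstack([np.hstack([a,b]),np.hstack([c,np.zeros((200,288,3),np.uint8)])]))
for C in((.557,.1895),):
 for f,p,o in(('top',T,(170,110)),('scene',S,(270,150))):
  q=np.array([proj(p,[C[0]+.04*np.cos(t),C[1]+.04*np.sin(t),.1]) for t in np.linspace(0,6.28,60)])
  q=(q-o+.5)*4-.5;print(f,q.min(0),q.max(0))
```

```text
eef [0.4195 0.1112 0.2785] yaw 0.12150790004760276 tool shift cm [ -0.5128 -13.7799   4.7182] dyaw 0.012507900047602757 xaxis [ 0.004   0.0297 -0.9996]
[ 0.6007 -0.4931 -1.6839] 6.85 0.5854195620286385
top [ 86.4899 157.5149] [189.5359 258.1436]
scene [ 53.9016 214.4951] [168.1869 296.1515]
```

View pics/c5.png

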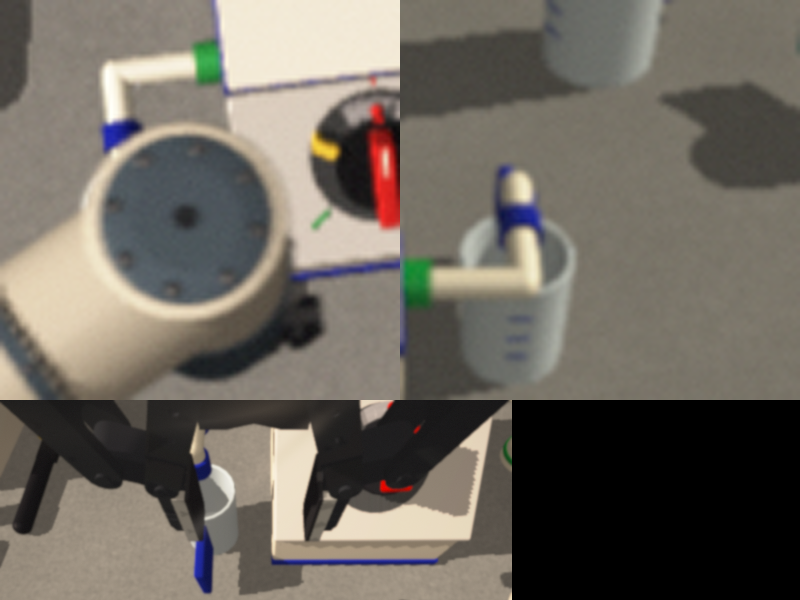

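Run:
```python
from h import *
S=camera_params('scene')
for X in([.557,.1895,.175],[.557,.1895,.135],[.557,.1895,.165],[.6,.194,.165],[.6465,.2005,.165],[.557,.1935,0.1],[.557,.1935,0]):print(X,(proj(S,X)-[270,150]+.5)*4-.5)
im=pickle.load(open('pics/s5.pkl','rb'))[1][150:250,270:370]
cv2.imwrite('pics/c6.png',cv2.resize(im,(800,600) if 0 else (600,600),interpolation=cv2.INTER_CUBIC))
# rim/body extents: bluish-grey vs ground, print row profiles
for r in (71,76,80,85):print(r,[tuple(int(v) for v in im[r,c]) for c in list(range(10,20))+list(range(38,48))])
```

```text
[0.557, 0.1895, 0.175] [116.4346 176.5519]
[0.557, 0.1895, 0.135] [113.4441 218.8185]
[0.557, 0.1895, 0.165] [115.6747 187.2913]
[0.6, 0.194, 0.165] [119.5795 232.4139]
[0.6465, 0.2005, 0.165] [126.6    284.2145]
[0.557, 0.1935, 0.1] [116.639  254.7643]
[0.557, 0.1935, 0] [109.6551 349.416 ]
71 [(144, 173, 184), (144, 172, 185), (144, 174, 185), (142, 170, 182), (143, 170, 183), (143, 171, 183), (141, 169, 181), (144, 171, 182), (145, 171, 184), (144, 171, 183), (157, 166, 164), (160, 169, 167), (159, 167, 164), (157, 166, 164), (140, 149, 150), (112, 124, 126), (106, 117, 122), (107, 119, 125), (107, 117, 123), (106, 119, 124)]
76 [(66, 70, 74), (66, 70, 73), (63, 69, 72), (68, 74, 77), (86, 94, 96), (94, 100, 101), (93, 96, 96), (92, 99, 95), (95, 100, 98), (98, 103, 101), (143, 151, 149), (154, 163, 161), (158, 167, 164), (144, 154, 154), (120, 131, 135), (107, 119, 124), (105, 116, 123), (103, 115, 121), (104, 115, 121), (103, 117, 121)]
80 [(62, 68, 71), (61, 68, 69), (62, 67, 70), (64, 67, 71), (69, 75, 77), (80, 86, 85), (90, 94, 91), (93, 97, 96), (96, 101, 99), (97, 103, 99), (151, 158, 156), (158, 167, 165), (155, 165, 163), (130, 140, 142), (108, 121, 125), (104, 117, 121), (103, 116, 123), (105, 116, 122), (106, 117, 124), (104, 118, 124)]
85 [(64, 68, 72), (61, 68, 70), (62, 69, 71), (62, 68, 71), (66, 72, 74), (78, 82, 82), (91, 96, 95), (93, 98, 94), (95, 102, 99), (100, 106, 104), (156, 165, 162), (157, 167, 165), (136, 147, 148), (111, 122, 127), (105, 116, 121), (103, 115, 121), (104, 117, 122), (104, 117, 123), (105, 116, 122), (107, 120, 125)]
```

The jug stands freely under the spout, offset by about 3-4 mm in y, which is acceptable. Next: look at the knob from above.

jog_arm(steps=[{"tx":-1,"tz":2.6,"ty":-1.9,"yaw":0},{"tx":-1,"tz":2.6,"ty":-1.9,"yaw":0},{"tx":-1,"tz":2.6,"ty":-1.9,"yaw":0},{"tx":-1,"tz":2.6,"ty":-1.9,"yaw":0},{"tx":-0.5,"tz":2.6,"ty":-1.9,"yaw":0},{"tx":-0.5,"tz":2.6,"ty":-1.9,"yaw":0},{"tx":0,"tz":2.6,"ty":-1.9,"yaw":0.01},{"tx":0,"tz":0,"ty":0,"yaw":0}])

```text
time: 7.67
eef_pos: [0.6222, -0.0003, 0.3127]
orientation: [-0.031, 0.711, 0.051, 0.701]
ft_force: [-1.7, -0.6, -3.0]
gripper_width: 0.589
```

Run:
```python
from h import *
to([.62,0,.32],.109)
W,im=snap('w7')
im=im[::-1,::-1]
cv2.imwrite('pics/w7.png',cv2.resize(im[110:384,130:490],None,fx=2.2,fy=2.18,interpolation=cv2.INTER_CUBIC))
n=np.array([-.570,-.0624,.819])
print([511-proj(W,[.553,-.004,.145])[0],383-proj(W,[.553,-.004,.145])[1]])
```

```text
eef [ 0.6222 -0.0003  0.3127] yaw 0.11530362304948454 tool shift cm [-0.7269  0.0792 -0.2198] dyaw 0.006303623049484536 xaxis [-0.0162  0.0278 -0.9995]
[np.float64(253.39625551288475), np.float64(278.2367440783687)]
```

View pics/w7.png

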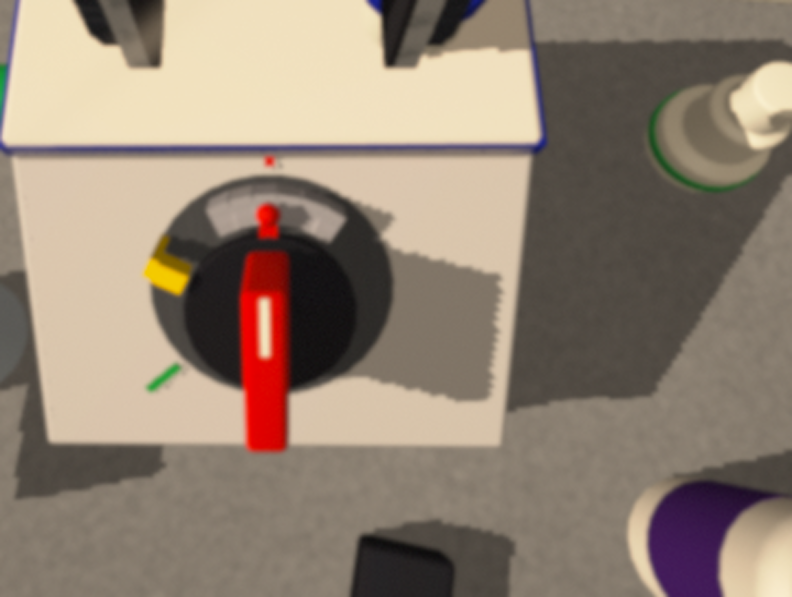

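The wrist view shows the whole knob. The bar's top-face corners are at (243,295), (290,293), (247,450) and (286,449). The lug is at (267,216) and the stop at (168,272). I'll fit the pose.

```bash
cat >> h.py <<'E'
def kfr(P):
    # P: grip xyz, console yaw -> R (cols x,y,n) at knob 0
    return Rot.from_euler('z',P[3]).as_matrix()@Rot.from_euler('y',-np.radians(35)).as_matrix()
E
python3 - <<'E'
from h import *
from scipy.optimize import least_squares
W,im=pickle.load(open('pics/w7.pkl','rb'))
inv=lambda x,y:np.array((511-((x+.5)/2.2-.5+130),383-((y+.5)/2.18-.5+110)))
pts=[((.033,.008,.017),(243,295)),((.033,-.008,.017),(290,293)),((-.033,.008,.017),(247,450)),((-.033,-.008,.017),(286,449)),((.033,.008,-.021),(247,252)),((.033,-.008,-.021),(288,252))]
def res(P,full=False):
    R=kfr(P);return np.concatenate([proj(W,P[:3]+R@np.array(a))-inv(*b) for a,b in pts])
s=least_squares(res,[.553,-.004,.145,.109]);print(s.x,s.fun.reshape(-1,2),kfr(s.x)[:,2])
P=s.x;R=kfr(P);trk=P[:3]-.052*R[:,2];print('track',trk)
T,S=camera_params('top'),camera_params('scene')
for a in((.033,0,.017),(-.033,0,.017)):
    X=P[:3]+R@np.array(a);print('top crop',(proj(T,X)-[120,90]+.5)*4-.5,'scene',(proj(S,X)-[170,165]+.5)*3.8-.5)
# angle of stop on disc plane: intersect ray with plane at z=-22mm
for n,uv,h in(('stop',(168,275),-.022),('lug',(267,216),-.03),('stop right edge',(190,280),-.022),('stop top corner',(165,240),-.022),('stoplow',(178,293),-.022)):
    f,cx,cy=K(W);u=inv(*uv);d=W['R'].T@np.array([(u[0]-cx)/f,(u[1]-cy)/f,1]);o=-W['R'].T@W['t']
    q=P[:3]+h*R[:,2];k=((q-o)@R[:,2])/(d@R[:,2]);l=R.T@(o+k*d-P[:3]);print(n,l,np.arctan2(l[1],l[0]),np.hypot(*l[:2]))
E
```

```text
[ 0.5586 -0.0022  0.1643  0.1069] [[ 0.3128  0.3358]
 [ 1.1033 -0.6679]
 [ 0.3455  0.374 ]
 [-0.9784 -0.2965]
 [-0.8411  0.171 ]
 [-0.1129  0.13  ]] [-0.5703 -0.0612  0.8192]
track [0.5883 0.001  0.1218]
top crop [584.0922 228.5656] scene [220.7922  87.0528]
top crop [592.4502 311.5863] scene [227.4568  75.5278]
stop [ 0.0219  0.0418 -0.022 ] 1.0880001650595852 0.04718468165052641
lug [ 0.0452  0.0008 -0.03  ] 0.017591222797262506 0.04521473994987674
stop right edge [ 0.0196  0.0328 -0.022 ] 1.0304464430625453 0.038193303886713735
stop top corner [ 0.0377  0.0422 -0.022 ] 0.8416934712542019 0.056526061584815095
stoplow [ 0.0136  0.0381 -0.022 ] 1.2271553034246998 0.04041529893539949
```

Run:
```python
from h import *
from scipy.optimize import least_squares
W,im=pickle.load(open('pics/w7.pkl','rb'));T,S=camera_params('top'),camera_params('scene')
inv=lambda x,y:np.array((511-((x+.5)/2.2-.5+130),383-((y+.5)/2.18-.5+110)))
pts=[((.033,.008,.017),(243,295)),((.033,-.008,.017),(290,293)),((-.033,.008,.017),(247,450)),((-.033,-.008,.017),(286,449)),((.033,.008,-.021),(247,252)),((.033,-.008,-.021),(288,252))]
ex=[(T,(-.033,0,.017),np.array(((591.5)/4-.5+120,306.5/4-.5+90))),(S,(-.033,0,.017),np.array((226.5/3.8-.5+170,62.5/3.8-.5+165)))]
def res(P):
    R=kfr(P);return np.concatenate([proj(W,P[:3]+R@np.array(a))-inv(*b) for a,b in pts]+[proj(c,P[:3]+R@np.array(a))-u for c,a,u in ex])
s=least_squares(res,[.553,-.004,.145,.109],loss='soft_l1');print(s.x,s.fun.reshape(-1,2))
to(s.x[:3]+[0,0,.06],s.x[3])
```

```text
[ 0.5584 -0.0024  0.167   0.1088] [[ 0.4285  0.5174]
 [ 0.9993 -0.447 ]
 [ 0.3115 -0.1609]
 [-1.2012 -0.7951]
 [-0.7213  0.5103]
 [-0.1593  0.5035]
 [ 0.4577  1.2737]
 [ 0.2677  2.8165]]
eef [0.6209 0.0008 0.3133] yaw 0.11619848705061424 tool shift cm [ 8.714   0.1528 -6.1326] dyaw 0.007424637560121475 xaxis [-0.016   0.0285 -0.9995]
```

jog_arm(steps=[{"tx":1,"tz":-2,"ty":0.05,"yaw":0},{"tx":1,"tz":-2,"ty":0.05,"yaw":0.007},{"tx":1.5,"tz":-2,"ty":0.05,"yaw":0},{"tx":2,"tz":0,"ty":0,"yaw":0},{"tx":1.5,"tz":0,"ty":0,"yaw":0}], claw=4, grip_force=20)

```text
time: 8.13
eef_pos: [0.5584, 0.0008, 0.2389]
orientation: [-0.028, 0.712, 0.049, 0.7]
ft_force: [0.3, 0.2, -0.7]
gripper_width: 0.468
```

Run:
```python
from h import *
to([.558,-.002,.163],.109)
```

```text
eef [0.5584 0.0008 0.2389] yaw 0.11015921247393594 tool shift cm [ 7.5754 -0.5074  0.0423] dyaw 0.0011592124739359388 xaxis [-0.0176  0.0285 -0.9994]
```

jog_arm(steps=[{"tx":1.5,"tz":0,"ty":-0.3,"yaw":0},{"tx":1.5,"tz":0,"ty":-0.2,"yaw":0},{"tx":1.5,"tz":0,"ty":0,"yaw":0},{"tx":1.5,"tz":0,"ty":0,"yaw":0}])

```text
time: 8.47
eef_pos: [0.5542, 0.0014, 0.1751]
orientation: [-0.03, 0.712, 0.051, 0.7]
ft_force: [-0.8, 0.7, -0.4]
gripper_width: 0.467
```

jog_arm(steps=[{"tx":0.8,"tz":0,"ty":0,"yaw":0}])

```text
time: 8.55
eef_pos: [0.5524, 0.0026, 0.1649]
orientation: [-0.03, 0.713, 0.051, 0.699]
ft_force: [-0.7, -0.4, 0.5]
gripper_width: 0.473
```

jog_arm(steps=[{"tx":0.5,"tz":0,"ty":0,"yaw":0}])

```text
time: 8.63
eef_pos: [0.5516, 0.0033, 0.159]
orientation: [-0.03, 0.714, 0.052, 0.698]
ft_force: [-0.9, -0.5, 6.3]
gripper_width: 0.469
```

Run:
```python
from h import *
to([.558,-.002,.163],.109);o=get_obs();print(o['ft_force'],o['moment'],o['gripper_width'],o['time'])
```

```text
eef [0.5516 0.0033 0.159 ] yaw 0.11621759506432941 tool shift cm [-0.4327 -0.5831  0.5674] dyaw 0.00721759506432941 xaxis [-0.0238  0.0287 -0.9993]
[-0.892  -0.5323  6.3412] [-0.5009 -0.0529 -0.029 ] 0.4686514986330159 8.6333
```

Fingertips touch the disc at the predicted height. Back off slightly, centre on the axis and close lightly on the bar.

jog_arm(steps=[{"tx":-0.4,"tz":0.5,"ty":-0.5,"yaw":0.007}])

```text
time: 8.72
eef_pos: [0.5547, -0.0002, 0.1613]
orientation: [-0.028, 0.716, 0.05, 0.696]
ft_force: [-5.5, 1.5, 3.1]
gripper_width: 0.467
```

jog_arm(steps=[{"tx":0,"tz":0,"ty":0,"yaw":0},{"tx":0,"tz":0,"ty":0,"yaw":0},{"tx":0,"tz":0,"ty":0,"yaw":0},{"tx":0,"tz":0,"ty":0,"yaw":0}], claw=0, grip_force=20)

```text
time: 9.05
eef_pos: [0.5536, -0.003, 0.1635]
orientation: [-0.03, 0.717, 0.047, 0.695]
ft_force: [1.7, 0.0, -3.2]
gripper_width: 0.182
```

Run:
```python
from h import *
to([.558,-.002,.163],.109);o=get_obs();print(o['ft_force'],o['moment'],o['gripper_width']*8.54,o['time'],o['q'])
```

```text
eef [ 0.5536 -0.003   0.1635] yaw 0.11017329277602061 tool shift cm [0.0349 0.0519 0.4472] dyaw 0.0011732927760206152 xaxis [-0.0326  0.0225 -0.9992]
[ 1.6925  0.045  -3.1714] [-0.273  -0.4116  0.0851] 1.551831600419558 9.05 [ 0.2574  0.3219  0.0015 -0.0314 -1.2763 -1.7089]
```

jog_arm(steps=[{"tx":0,"tz":0,"ty":0,"yaw":-0.1},{"tx":0,"tz":0,"ty":0,"yaw":-0.1}])

```text
time: 9.22
eef_pos: [0.5541, -0.0071, 0.1636]
orientation: [-0.103, 0.709, 0.116, 0.688]
ft_force: [-4.3, -4.6, 3.9]
gripper_width: 0.183
```

```bash
cat >> h.py <<'E'
G=np.array([.558,-.002,.166]);CY=.109
def ks():
    o=get_obs();R=Rot.from_quat(o['orientation']).as_matrix();y=np.arctan2(R[1,2],R[0,2])-CY
    B=kfr([*G,CY]);n=B[:,2];l=B.T@(o['eef_pos']-G);gp=B.T@(o['eef_pos']-.005*R[:,0]-G)
    th=np.arctan2(np.sin(y),np.cos(y)/.819)
    th=np.arctan2(.819*np.sin(y),np.cos(y))
    print('t',o['time'],'eef',o['eef_pos'],'psi',y,'theta',th,'\n grasp in knob axes mm',1000*gp,'F',o['ft_force'],'Fn',o['ft_force']@n,'M',o['moment'],'Mn',o['moment']@n,'w',o['gripper_width']*8.54,'xax',R[:,0],'q6',o['q'][5])
    print(' TCP shift (cm) to bring grasp point onto axis, keeping axial:',100*R.T@(-(B[:,:2]@gp[:2])),' n in tool',R.T@n)
E
python3 -c "from h import *;ks()"
```

```text
t 9.2167 eef [ 0.5541 -0.0071  0.1636] psi 0.20222111445753344 theta 0.16636226406313892 
 grasp in knob axes mm [-2.0291 -4.7509  4.5884] F [-4.3113 -4.5505  3.901 ] Fn 5.937593045875644 M [-2.8633  1.0714 -1.1436] Mn 0.6289082769100548 w 1.5636965395922422 xax [-0.0329  0.0141 -0.9994] q6 -1.508026005941834
 TCP shift (cm) to bring grasp point onto axis, keeping axial: [-0.1131  0.4348  0.255 ]  n in tool [-0.8007  0.1341 -0.5838]
```

jog_arm(steps=[{"tx":0,"tz":0.1,"ty":0.2,"yaw":-0.08},{"tx":0,"tz":0.1,"ty":0.2,"yaw":-0.08}])

```text
time: 9.38
eef_pos: [0.5551, -0.0101, 0.1643]
orientation: [-0.163, 0.699, 0.168, 0.676]
ft_force: [3.2, -11.7, -8.2]
gripper_width: 0.187
```

```bash
python3 -c "from h import *;ks()"
```

```text
t 9.3833 eef [ 0.5551 -0.0101  0.1643] psi 0.3641260616924299 theta 0.3025550147207267 
 grasp in knob axes mm [-1.0436 -7.8038  4.719 ] F [  3.2283 -11.7261  -8.2117] Fn -7.83561859106888 M [-7.0752 -2.0122 -2.1341] Mn 2.4115113997365607 w 1.6011595247285941 xax [-0.0335 -0.     -0.9994] q6 -1.3531418360509404
 TCP shift (cm) to bring grasp point onto axis, keeping axial: [-0.0599  0.6998  0.3558]  n in tool [-0.7996  0.2165 -0.5602]
```

Gripping the tilted bar firmly loads the wrist, so I'll open into a loose fork.

jog_arm(steps=[{"tx":0,"tz":0,"ty":0,"yaw":0},{"tx":0,"tz":0,"ty":0,"yaw":0},{"tx":0,"tz":0,"ty":0,"yaw":0}], claw=4)

```text
time: 9.63
eef_pos: [0.5523, -0.0065, 0.164]
orientation: [-0.16, 0.7, 0.172, 0.674]
ft_force: [-4.5, 0.7, 4.4]
gripper_width: 0.463
```

Run:
```python
from h import *
ks()
T,im=snap('t8','top')
W,im3=snap('w8');S,im2=snap('s8','scene')
a=cv2.resize(im[100:200,220:320],None,fx=4,fy=4,interpolation=cv2.INTER_CUBIC)
b=cv2.resize(im2[140:240,170:270],None,fx=4,fy=4,interpolation=cv2.INTER_CUBIC)
c=im3[::-1,::-1][:200,100:500]
cv2.imwrite('pics/c8.png',np.vstack([np.hstack([a,b]),np.hstack([c,c*0])]))
```

```text
t 9.6333 eef [ 0.5523 -0.0065  0.164 ] psi 0.3653755377296858 theta 0.3036230818420846 
 grasp in knob axes mm [-3.1865 -3.9346  5.8906] F [-4.5154  0.6568  4.4049] Fn 6.141875008616259 M [-0.1078  1.5004 -0.0239] Mn -0.05171013188091317 w 3.9529994039731293 xax [-0.0393  0.0073 -0.9992] q6 -1.3516377868349012
 TCP shift (cm) to bring grasp point onto axis, keeping axial: [-0.1881  0.2789  0.3784]  n in tool [-0.7965  0.2245 -0.5614]
```

View pics/c8.png

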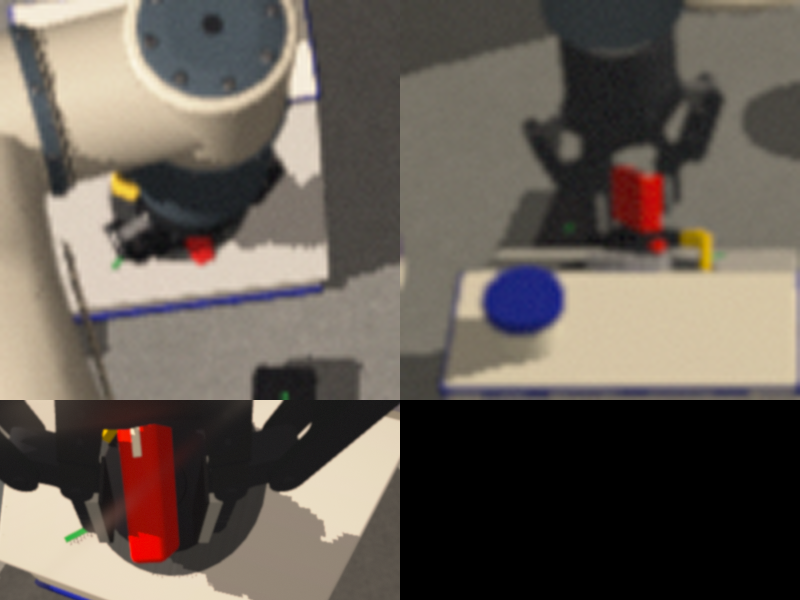

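The gripper forks the bar and the knob has turned a little. The lug is at about (657,243) in the scene crop, just short of the yellow stop at (700,245). I'll build an angle reader from the red pixels in the scene camera.

```bash
cat >> h.py <<'E'
from scipy.optimize import minimize
def redmask(im):
    h=cv2.cvtColor(im,cv2.COLOR_BGR2HSV);return (((h[...,0]<7)|(h[...,0]>174))&(h[...,1]>150)&(h[...,2]>70)).astype(np.uint8)
BOX=np.array([[a,b,c] for a in(-.033,.033) for b in(-.008,.008) for c in(-.021,.017)])
def render(p,th,pr,off):
    B=kfr([*G,CY])@Rot.from_euler('z',th).as_matrix();s=8
    m=np.zeros((100*s,100*s),np.uint8)
    f=lambda X:((proj(p,G+B@(np.array(X)-[0,0,pr]))-[170,140]+off+.5)*s).astype(np.int32)
    cv2.fillConvexPoly(m,cv2.convexHull(np.array([f(x) for x in BOX])),1)
    c=f([.044,0,-.03]);cv2.circle(m,[int(v) for v in c],int(.005/1.75*452*s),1,-1)
    return cv2.resize(m.astype(np.float32),(100,100),interpolation=cv2.INTER_AREA)
def ang(im,p,off,prs=(0,),ths=np.arange(0,2.45,.03)):
    m=redmask(im)[140:240,170:270].astype(np.float32)
    best=[]
    for pr in prs:
        for t in ths:
            r=render(p,t,pr,off);best.append((np.minimum(r,m).sum()/np.maximum(r,m).sum(),t,pr))
    return sorted(best)[::-1][:4]
E
python3 - <<'E'
from h import *
S=camera_params('scene')
_,i5=pickle.load(open('pics/s5.pkl','rb'));i8=pickle.load(open('pics/s8.pkl','rb'))[1]
m=redmask(i5)[140:240,170:270].astype(np.float32);print(m.sum())
b=max((np.minimum(render(S,0,0,(dx,dy)),m).sum()/np.maximum(render(S,0,0,(dx,dy)),m).sum(),dx,dy) for dx in np.arange(-3,3.1,.5) for dy in np.arange(-6,3,.5));print(b)
off=np.array(b[1:]);np.save('off.npy',off)
print(ang(i5,S,off),ang(i8,S,off))
to([.551,-.003,.176])
E
```

```text
139.0
(np.float32(0.82432), np.float64(0.0), np.float64(-3.5))
[(np.float32(0.82432), np.float64(0.0), 0), (np.float32(0.78623575), np.float64(0.03), 0), (np.float32(0.7470772), np.float64(0.12), 0), (np.float32(0.7345896), np.float64(0.15), 0)] [(np.float32(0.83089066), np.float64(0.39), 0), (np.float32(0.8200828), np.float64(0.36), 0), (np.float32(0.7989708), np.float64(0.42), 0), (np.float32(0.78223497), np.float64(0.32999999999999996), 0)]
eef [ 0.5524 -0.0067  0.1642] yaw 0.47428228559410723 tool shift cm [-1.1665  0.4223  0.0105] dyaw None xaxis [-0.0388  0.0069 -0.9992]
```

Run:
```python
from h import *
from scipy.optimize import least_squares
W,im=pickle.load(open('pics/w7.pkl','rb'));T,S=camera_params('top'),camera_params('scene')
B=kfr([*G,CY])
for a in((-.033,0,.017),(.033,0,.017),(.033,0,-.021),(.044,0,-.03)):print(a,(proj(S,G+B@np.array(a))-[170,165]+.5)*3.8-.5)
m=redmask(pickle.load(open('pics/s5.pkl','rb'))[1]);ys,xs=np.nonzero(m[150:215,200:260]);ys+=150;xs+=200
for r in range(ys.min(),ys.max()+1):print(r,xs[ys==r].min(),xs[ys==r].max(),end=' | ')
mt=redmask(pickle.load(open('pics/t5.pkl','rb'))[1])[120:175,240:290];ys,xs=np.nonzero(mt);print('\ntop');
for r in range(ys.min(),ys.max()+1):
  if (ys==r).any():print(r+120,xs[ys==r].min()+240,xs[ys==r].max()+240,end=' | ')
print('\npred top')
for a in((-.033,.008,.017),(-.033,-.008,.017),(.033,0,.017),(.033,0,-.021),(.044,0,-.03)):print(a,proj(T,G+B@np.array(a)))
```

```text
(-0.033, 0, 0.017) [227.6324  73.3523]
(0.033, 0, 0.017) [221.1368  84.7653]
(0.033, 0, -0.021) [221.8864 138.0941]
(0.044, 0, -0.03) [220.9253 153.2764]
181 229 231 | 182 226 231 | 183 225 232 | 184 225 232 | 185 225 232 | 186 225 232 | 187 225 232 | 188 225 232 | 189 225 232 | 190 225 232 | 191 225 232 | 192 225 232 | 193 226 232 | 194 226 231 | 195 226 231 | 196 225 231 | 197 225 231 | Traceback (most recent call last):
  File "<stdin>", line 7, in <module>
    return umr_minimum(a, axis, None, out, keepdims, initial, where)
ValueError: zero-size array to reduction operation minimum which has no identity
```

Run:
```python
from h import *
from scipy.optimize import least_squares
W,im=pickle.load(open('pics/w7.pkl','rb'));T,S=camera_params('top'),camera_params('scene')
inv=lambda x,y:np.array((511-((x+.5)/2.2-.5+130),383-((y+.5)/2.18-.5+110)))
pts=[((.033,.008,.017),(243,295)),((.033,-.008,.017),(290,293)),((-.033,.008,.017),(247,450)),((-.033,-.008,.017),(286,449)),((.033,.008,-.021),(247,252)),((.033,-.008,-.021),(288,252))]
ex=[(T,(-.033,0,.017),np.array((267.5,166))),(S,(-.033,0,.017),np.array((229,181)))]
im=pickle.load(open('pics/top.pkl','rb'))[1] if 0 else cv2.imread('pics/top.png')
m=redmask(im)[125:180,240:290];ys,xs=np.nonzero(m);print([(r+125,xs[ys==r].min()+240,xs[ys==r].max()+240) for r in np.unique(ys)])
def res(P):
    R=kfr(P);return np.concatenate([proj(W,P[:3]+R@np.array(a))-inv(*b) for a,b in pts]+[2*(proj(c,P[:3]+R@np.array(a))-u) for c,a,u in ex])
for z in(None,.170,.174,.178):
  f=(lambda Q:res([Q[0],Q[1],z,.109])) if z else (lambda Q:res([Q[0],Q[1],Q[2],.109]))
  s=least_squares(f,[.553,-.004]+([] if z else [.16]));print(z,s.x,s.cost,s.fun[-4:]/2,np.abs(s.fun[:12]).max())
```

```text
[(np.int64(136), np.int64(264), np.int64(264)), (np.int64(137), np.int64(263), np.int64(265)), (np.int64(138), np.int64(263), np.int64(265)), (np.int64(139), np.int64(263), np.int64(265)), (np.int64(140), np.int64(263), np.int64(265)), (np.int64(141), np.int64(264), np.int64(264)), (np.int64(142), np.int64(262), np.int64(266)), (np.int64(143), np.int64(262), np.int64(267)), (np.int64(144), np.int64(262), np.int64(267)), (np.int64(145), np.int64(262), np.int64(267)), (np.int64(146), np.int64(262), np.int64(268)), (np.int64(147), np.int64(262), np.int64(268)), (np.int64(148), np.int64(262), np.int64(268)), (np.int64(149), np.int64(262), np.int64(268)), (np.int64(150), np.int64(262), np.int64(268)), (np.int64(151), np.int64(262), np.int64(268)), (np.int64(152), np.int64(263), np.int64(269)), (np.int64(153), np.int64(263), np.int64(269)), (np.int64(154), np.int64(263), np.int64(269)), (np.int64(155), np.int64(263), np.int64(269)), (np.int64(156), np.int64(263), np.int64(269)), (np.int64(157), np.int64(263), np.int64(269)), (np.int64(158), np.int64(263), np.int64(269)), (np.int64(159), np.int64(263), np.int64(269)), (np.int64(160), np.int64(263), np.int64(269)), (np.int64(161), np.int64(264), np.int64(270)), (np.int64(162), np.int64(264), np.int64(269)), (np.int64(163), np.int64(264), np.int64(269)), (np.int64(164), np.int64(264), np.int64(269)), (np.int64(165), np.int64(265), np.int64(269)), (np.int64(166), np.int64(266), np.int64(268))]
None [ 0.558  -0.0026  0.1733] 12.442221792993353 [0.4628 1.0894 0.1949 0.9807] 1.986923370819639
0.17 [ 0.5582 -0.0025] 15.110106974953366 [0.399  1.2625 0.2857 1.9057] 1.4014341314177727
0.174 [ 0.5579 -0.0026] 12.559731433558131 [0.4763 1.0534 0.1759 0.7873] 2.111399794819164
0.178 [ 0.5577 -0.0028] 17.936124047313484 [ 0.5546  0.8443  0.0651 -0.3364] 2.8491251346007687
```

```bash
sed -i 's/^G=np.array.*/G=np.array([.558,-.0026,.174]);CY=.109/' h.py
python3 - <<'E'
from h import *
S=camera_params('scene');i5=pickle.load(open('pics/s5.pkl','rb'))[1];i8=pickle.load(open('pics/s8.pkl','rb'))[1]
m=redmask(i5)[140:240,170:270].astype(np.float32)
b=max((np.minimum(render(S,0,0,(dx,dy)),m).sum()/np.maximum(render(S,0,0,(dx,dy)),m).sum(),dx,dy) for dx in np.arange(-3,3.1,.5) for dy in np.arange(-6,3,.5));print(b)
np.save('off.npy',b[1:]);print(ang(i8,S,b[1:]))
to([.555,-.003,.177])
E
```

```text
(np.float32(0.8175711), np.float64(0.0), np.float64(-1.5))
[(np.float32(0.79270476), np.float64(0.39), 0), (np.float32(0.7884588), np.float64(0.36), 0), (np.float32(0.78664255), np.float64(0.42), 0), (np.float32(0.7771441), np.float64(0.32999999999999996), 0)]
eef [ 0.5524 -0.0067  0.1642] yaw 0.47428228559410723 tool shift cm [-1.282   0.2423  0.3631] dyaw None xaxis [-0.0388  0.0069 -0.9992]
```

jog_arm(steps=[{"tx":-1.3,"tz":0.1,"ty":0.4,"yaw":0},{"tx":0,"tz":0,"ty":0,"yaw":-0.08},{"tx":0,"tz":0,"ty":0,"yaw":0}], claw=3)

```text
time: 10.03
eef_pos: [0.5535, -0.0012, 0.1795]
orientation: [-0.187, 0.691, 0.2, 0.669]
ft_force: [-0.3, 0.2, -0.5]
gripper_width: 0.352
```

```bash
cat >> h.py <<'E'
def rd(prs=(0,)):
    p,im=snap('rd','scene');print('ANG',[(round(float(a),2),round(float(b),2),c) for a,b,c in ang(im,p,np.load('off.npy'),prs)]);ks()
E
python3 -c "from h import *;rd()"
```

```text
ANG [(0.65, 0.33, 0), (0.64, 0.36, 0), (0.63, 0.39, 0), (0.63, 0.3, 0)]
t 10.0833 eef [ 0.5539 -0.0012  0.18  ] psi 0.4427781960569406 theta 0.3704253106321389 
 grasp in knob axes mm [ 3.2673  1.7814 11.1901] F [-0.3775 -0.6455  1.0774] Fn 1.1380686719643491 M [ 0.0011 -0.1395  0.02  ] Mn 0.024444883132209078 w 2.9675927472668886 xax [-0.0326  0.0094 -0.9994] q6 -1.2831200374470297
 TCP shift (cm) to bring grasp point onto axis, keeping axial: [ 0.1934 -0.0512 -0.3138]  n in tool [-0.8007  0.2659 -0.5368]
```

Free in the fork, no load. Turn on gently.

jog_arm(steps=[{"tx":0.1,"tz":-0.2,"ty":0,"yaw":-0.08},{"tx":0,"tz":0,"ty":0,"yaw":-0.08},{"tx":0,"tz":0,"ty":0,"yaw":-0.08}])

```text
time: 10.33
eef_pos: [0.5532, -0.0033, 0.1802]
orientation: [-0.266, 0.661, 0.279, 0.644]
ft_force: [-1.5, -5.9, -1.2]
gripper_width: 0.35
```

```bash
python3 -c "from h import *;rd()"
```

```text
ANG [(0.59, 0.33, 0), (0.58, 0.36, 0), (0.57, 0.3, 0), (0.57, 0.39, 0)]
t 10.3833 eef [ 0.5532 -0.0035  0.1802] psi 0.6868994485059324 theta 0.5914736482048991 
 grasp in knob axes mm [ 2.563  -0.4263 11.8992] F [-0.1538 -3.0348 -0.3887] Fn -0.04132363480540726 M [-1.6128 -0.0629 -0.03  ] Mn 0.8989318969633608 w 3.056808163623708 xax [-0.0298  0.0069 -0.9995] q6 -1.0380099881503282
 TCP shift (cm) to bring grasp point onto axis, keeping axial: [ 0.1534  0.1621 -0.1329]  n in tool [-0.8022  0.3848 -0.4565]
```

jog_arm(steps=[{"tx":0,"tz":-0.1,"ty":0.15,"yaw":-0.08},{"tx":0,"tz":0,"ty":0.1,"yaw":-0.08}])

```text
time: 10.55
eef_pos: [0.5527, -0.0053, 0.1808]
orientation: [-0.32, 0.636, 0.329, 0.62]
ft_force: [4.3, -6.6, -2.0]
gripper_width: 0.353
```

```bash
python3 -c "from h import *;rd()"
```

```text
ANG [(0.57, 0.42, 0), (0.57, 0.39, 0), (0.56, 0.45, 0), (0.56, 0.36, 0)]
t 10.6 eef [ 0.5528 -0.0053  0.1809] psi 0.8498373005962985 theta 0.7502099152133513 
 grasp in knob axes mm [ 2.4216 -2.1492 12.7938] F [ 3.4495 -5.8548 -2.8041] Fn -3.898502604222372 M [-2.1627 -1.499  -0.0966] Mn 1.2475042792729292 w 2.9934734834337706 xax [-0.0255  0.002  -0.9997] q6 -0.8774145418167916
 TCP shift (cm) to bring grasp point onto axis, keeping axial: [0.1448 0.2878 0.0323]  n in tool [-0.8045  0.4486 -0.3892]
```

jog_arm(steps=[{"tx":0,"tz":0,"ty":-0.1,"yaw":-0.08},{"tx":0,"tz":0,"ty":-0.1,"yaw":-0.08}])

```text
time: 10.77
eef_pos: [0.5545, -0.0078, 0.1812]
orientation: [-0.37, 0.607, 0.379, 0.592]
ft_force: [-3.7, 0.8, 5.0]
gripper_width: 0.35
```

```bash
python3 -c "from h import *;rd()"
```

```text
ANG [(0.54, 0.63, 0), (0.53, 0.6, 0), (0.52, 0.66, 0), (0.52, 0.57, 0)]
t 10.8167 eef [ 0.5546 -0.0076  0.1812] psi 1.0123719814602241 theta 0.9191352764999583 
 grasp in knob axes mm [ 3.8818 -4.6511 12.2207] F [-2.469  -0.2957  3.5824] Fn 4.360728598947093 M [-0.0451  0.9381 -0.09  ] Mn -0.10649039856802339 w 2.966667487530587 xax [-0.0254  0.0004 -0.9997] q6 -0.7113088309715975
 TCP shift (cm) to bring grasp point onto axis, keeping axial: [0.2321 0.5109 0.2283]  n in tool [-0.8045  0.5051 -0.3126]
```

jog_arm(steps=[{"tx":0,"tz":0,"ty":0,"yaw":-0.08}])

```text
time: 10.9
eef_pos: [0.5548, -0.0079, 0.1817]
orientation: [-0.394, 0.591, 0.403, 0.577]
ft_force: [0.5, -1.8, 1.8]
gripper_width: 0.352
```

```bash
python3 -c "from h import *;rd()"
```

```text
ANG [(0.53, 0.75, 0), (0.52, 0.78, 0), (0.52, 0.72, 0), (0.52, 0.69, 0)]
t 10.95 eef [ 0.555  -0.008   0.1818] psi 1.0966862843752436 theta 1.0110806841028945 
 grasp in knob axes mm [ 4.5153 -5.0355 12.4823] F [-1.9557 -1.5774  2.0488] Fn 2.8918534368437783 M [-0.5418  0.2369 -0.1606] Mn 0.16260886224475 w 2.9710711327864896 xax [-0.0241 -0.0001 -0.9997] q6 -0.6269143953182171
 TCP shift (cm) to bring grasp point onto axis, keeping axial: [0.269  0.5531 0.2814]  n in tool [-0.8052  0.5285 -0.269 ]
```

jog_arm(steps=[{"tx":0,"tz":0,"ty":0,"yaw":-0.08}])

```text
time: 11.03
eef_pos: [0.5554, -0.0086, 0.1822]
orientation: [-0.418, 0.574, 0.427, 0.56]
ft_force: [-1.4, -3.9, 0.3]
gripper_width: 0.354
```

```bash
python3 -c "from h import *;rd()"
```

```text
ANG [(0.52, 0.87, 0), (0.52, 0.9, 0), (0.52, 0.84, 0), (0.52, 0.81, 0)]
t 11.0833 eef [ 0.5555 -0.0085  0.1823] psi 1.1794316664779703 theta 1.1040755052359141 
 grasp in knob axes mm [ 5.2164 -5.5791 12.6361] F [-0.3944 -2.6298  1.5095] Fn 1.6254920155211259 M [-0.9201 -0.0858 -0.4777] Mn 0.13869019972013583 w 3.0012485612877042 xax [-0.0225 -0.0008 -0.9997] q6 -0.5440533402741685
 TCP shift (cm) to bring grasp point onto axis, keeping axial: [0.3096 0.6013 0.3548]  n in tool [-0.8061  0.5476 -0.2246]
```

jog_arm(steps=[{"tx":0,"tz":0,"ty":0,"yaw":-0.05}])

```text
time: 11.17
eef_pos: [0.5559, -0.0089, 0.1827]
orientation: [-0.433, 0.562, 0.441, 0.55]
ft_force: [-1.7, -1.5, 3.1]
gripper_width: 0.355
```

```bash
python3 -c "from h import *;rd()"
```

```text
ANG [(0.52, 0.9, 0), (0.52, 0.93, 0), (0.52, 0.87, 0), (0.51, 0.84, 0)]
t 11.2167 eef [ 0.5559 -0.0088  0.1827] psi 1.2281984931545762 theta 1.1600781497458024 
 grasp in knob axes mm [ 5.7401 -5.9871 12.7598] F [-0.6262 -1.4893  1.4842] Fn 1.665722191976656 M [-0.784  -0.0439 -0.6254] Mn -0.06250596301384541 w 2.983051539594667 xax [-0.0213 -0.0011 -0.9998] q6 -0.4950115265415697
 TCP shift (cm) to bring grasp point onto axis, keeping axial: [0.3399 0.6372 0.4079]  n in tool [-0.8067  0.5569 -0.1976]
```

Stop felt at θ≈0.9: the yaw moment jumped from 0.1 to 0.6 N m and the knob stopped. I'll relax the torque, open the fork slightly, centre along the bar and start pressing along the axis.

jog_arm(steps=[{"tx":0,"tz":0.6,"ty":0,"yaw":0.08},{"tx":0.3,"tz":0.1,"ty":-0.2,"yaw":0},{"tx":0.3,"tz":0.1,"ty":-0.2,"yaw":0}], claw=3.6)

```text
time: 11.47
eef_pos: [0.5615, -0.0017, 0.1777]
orientation: [-0.407, 0.581, 0.416, 0.569]
ft_force: [-4.5, -1.4, 8.3]
gripper_width: 0.42
```

```bash
python3 -c "from h import *;rd((0,.005,.01))"
```

```text
ANG [(0.49, 0.87, 0.005), (0.49, 0.9, 0.005), (0.49, 0.84, 0.005), (0.49, 0.81, 0.005)]
t 11.5167 eef [ 0.5616 -0.0018  0.1773] psi 1.1337672507713763 theta 1.052427227591495 
 grasp in knob axes mm [7.8759 0.4321 4.6045] F [-4.2314 -0.5054  7.5514] Fn 8.629926593236043 M [-0.1207  1.1256 -0.0606] Mn -0.05111683723329301 w 3.6365394884646496 xax [-0.0208  0.     -0.9998] q6 -0.5982391630578393
 TCP shift (cm) to bring grasp point onto axis, keeping axial: [ 0.4649  0.5572 -0.3092]  n in tool [-0.8071  0.5356 -0.2482]
```

jog_arm(steps=[{"tx":0.25,"tz":0.08,"ty":-0.17,"yaw":0},{"tx":0.25,"tz":0.08,"ty":-0.17,"yaw":0},{"tx":0.25,"tz":0.08,"ty":-0.17,"yaw":0}])

```text
time: 11.77
eef_pos: [0.5665, -0.0014, 0.1728]
orientation: [-0.407, 0.582, 0.414, 0.57]
ft_force: [-7.4, -0.4, 10.6]
gripper_width: 0.421
```

```bash
python3 -c "from h import *;rd((0,.006,.012))"
```

```text
ANG [(0.49, 0.9, 0.012), (0.49, 0.87, 0.012), (0.48, 0.84, 0.012), (0.48, 0.93, 0.012)]
t 11.8167 eef [ 0.5665 -0.0014  0.1724] psi 1.1301937938590407 theta 1.0484191618929952 
 grasp in knob axes mm [ 9.0505  0.2913 -2.2138] F [-6.2103  0.8647 10.2481] Fn 11.881744790651233 M [ 0.0637  2.1406 -0.0056] Mn -0.17446493023221352 w 3.5511173214370864 xax [-0.0206 -0.001  -0.9998] q6 -0.6009905416904427
 TCP shift (cm) to bring grasp point onto axis, keeping axial: [ 0.5343  0.648  -0.3386]  n in tool [-0.8071  0.5344 -0.2509]
```

jog_arm(steps=[{"tx":0.27,"tz":0.08,"ty":-0.18,"yaw":0},{"tx":0.27,"tz":0.08,"ty":-0.18,"yaw":0},{"tx":0.27,"tz":0.08,"ty":-0.18,"yaw":0}])

```text
time: 12.07
eef_pos: [0.5688, -0.0011, 0.1686]
orientation: [-0.405, 0.584, 0.414, 0.569]
ft_force: [-13.9, 1.6, 18.5]
gripper_width: 0.423
```

```bash
python3 -c "from h import *;ks()"
```

```text
t 12.0667 eef [ 0.5688 -0.0011  0.1686] psi 1.1267116074706174 theta 1.0445182541677152 
 grasp in knob axes mm [ 8.7892  0.2981 -6.6003] F [-13.9049   1.6085  18.4905] Fn 22.974383062261406 M [ 0.7483  4.7399 -0.1156] Mn -0.8171275425801403 w 3.615488055047442 xax [-0.0249 -0.0017 -0.9997] q6 -0.6034930646783178
 TCP shift (cm) to bring grasp point onto axis, keeping axial: [ 0.5219  0.6255 -0.3313]  n in tool [-0.8046  0.5365 -0.2545]
```

Fully pressed: the force rises past the spring's full-in value. Turn on while holding the press.

jog_arm(steps=[{"tx":0.2,"tz":0.05,"ty":-0.14,"yaw":-0.08},{"tx":0.2,"tz":0.05,"ty":-0.14,"yaw":-0.08},{"tx":0.2,"tz":0.04,"ty":-0.14,"yaw":-0.08}])

```text
time: 12.32
eef_pos: [0.569, -0.0012, 0.17]
orientation: [-0.471, 0.53, 0.482, 0.514]
ft_force: [-15.5, 1.2, 21.1]
gripper_width: 0.418
```

```bash
python3 -c "from h import *;rd((0,.006,.012))"
```

```text
ANG [(0.41, 1.14, 0.012), (0.41, 1.11, 0.012), (0.41, 1.08, 0.012), (0.41, 1.17, 0.012)]
t 12.3667 eef [ 0.569  -0.0013  0.1702] psi 1.3755614339133242 theta 1.3338734735266076 
 grasp in knob axes mm [ 9.8661  0.1097 -5.4077] F [-15.7772   1.7897  21.6524] Fn 26.62065274011548 M [ 0.4892  4.7635 -0.2463] Mn -0.7779018858609473 w 3.6066345346909023 xax [-0.0279 -0.0032 -0.9996] q6 -0.3547642459906389
 TCP shift (cm) to bring grasp point onto axis, keeping axial: [ 0.5884  0.7748 -0.1644]  n in tool [-0.8027  0.585  -0.1158]
```

jog_arm(steps=[{"tx":0.18,"tz":0.02,"ty":-0.13,"yaw":-0.08},{"tx":0.18,"tz":0,"ty":-0.13,"yaw":-0.08},{"tx":0.18,"tz":0,"ty":-0.13,"yaw":-0.08}])

```text
time: 12.62
eef_pos: [0.5683, -0.0019, 0.172]
orientation: [-0.531, 0.467, 0.545, 0.45]
ft_force: [-10.9, -0.1, 12.9]
gripper_width: 0.425
```

```bash
python3 -c "from h import *;rd((0,.006,.012))"
```

```text
ANG [(0.55, 1.41, 0.012), (0.55, 1.56, 0.012), (0.55, 1.47, 0.012), (0.55, 1.62, 0.012)]
t 12.6667 eef [ 0.5684 -0.0019  0.172 ] psi 1.6258633971332697 theta 1.6379999777650027 
 grasp in knob axes mm [10.3275 -0.4338 -3.5978] F [-11.7533   0.8352  15.4256] Fn 19.285244583529018 M [ 0.3205  3.8588 -0.0677] Mn -0.47901637605784564 w 3.625527086896703 xax [-0.0309 -0.0045 -0.9995] q6 -0.10407430789802734
 TCP shift (cm) to bring grasp point onto axis, keeping axial: [0.6184 0.8234 0.0895]  n in tool [-0.8008  0.598   0.0321]
```

jog_arm(steps=[{"tx":0.16,"tz":0,"ty":-0.12,"yaw":-0.08},{"tx":0.14,"tz":0,"ty":-0.1,"yaw":-0.08},{"tx":0,"tz":0,"ty":0,"yaw":-0.06}])

```text
time: 12.92
eef_pos: [0.5672, -0.0023, 0.1735]
orientation: [-0.578, 0.402, 0.596, 0.386]
ft_force: [-7.8, -0.7, 9.9]
gripper_width: 0.422
```

```bash
python3 -c "from h import *;rd((0,.006,.012))"
```

```text
ANG [(0.57, 1.62, 0.012), (0.57, 1.65, 0.012), (0.57, 1.68, 0.012), (0.57, 1.71, 0.012)]
t 12.9667 eef [ 0.5672 -0.0023  0.1738] psi 1.8537078122140873 theta 1.9118797113047288 
 grasp in knob axes mm [10.4016 -0.7134 -1.4211] F [-8.3231  0.3942  9.7808] Fn 12.732961321642724 M [ 0.0679  2.5491 -0.1092] Mn -0.28725046478638294 w 3.5919827152239896 xax [-0.0333 -0.0057 -0.9994] q6 0.12355184782059687
 TCP shift (cm) to bring grasp point onto axis, keeping axial: [0.6249 0.7781 0.3019]  n in tool [-0.7993  0.5774  0.1662]
```

Past the stop at θ≈1.65. Ease off along the axis so it springs out, then turn on to the end.

jog_arm(steps=[{"tx":-0.4,"tz":0.08,"ty":0.29,"yaw":0},{"tx":-0.4,"tz":0.08,"ty":0.29,"yaw":0},{"tx":-0.4,"tz":0.08,"ty":0.29,"yaw":0},{"tx":-0.3,"tz":0.06,"ty":0.22,"yaw":0}])

```text
time: 13.3
eef_pos: [0.5555, -0.0029, 0.1903]
orientation: [-0.578, 0.402, 0.596, 0.386]
ft_force: [0.7, -0.5, 0.7]
gripper_width: 0.42
```

```bash
python3 -c "from h import *;rd((0,.006,.012))"
```

```text
ANG [(0.65, 1.68, 0), (0.65, 1.65, 0), (0.65, 1.59, 0), (0.65, 1.62, 0)]
t 13.35 eef [ 0.5555 -0.0029  0.1909] psi 1.8501822020380325 theta 1.90773168012221 
 grasp in knob axes mm [10.6182 -0.0663 19.2389] F [0.4115 0.1706 0.1116] Fn -0.1538294150778158 M [-0.0305 -0.0902 -0.008 ] Mn 0.016470090213546264 w 3.5983393403851656 xax [-0.0331 -0.0041 -0.9994] q6 0.11670086743148861
 TCP shift (cm) to bring grasp point onto axis, keeping axial: [0.6377 0.8142 0.2409]  n in tool [-0.7996  0.5773  0.1653]
```

jog_arm(steps=[{"tx":0.32,"tz":-0.06,"ty":-0.23,"yaw":-0.04},{"tx":0.32,"tz":-0.06,"ty":-0.23,"yaw":-0.04},{"tx":0,"tz":0,"ty":0,"yaw":-0.08},{"tx":0,"tz":0,"ty":0,"yaw":-0.08}])

```text
time: 13.68
eef_pos: [0.5578, -0.0021, 0.1829]
orientation: [-0.619, 0.327, 0.642, 0.312]
ft_force: [-4.6, 0.2, 2.9]
gripper_width: 0.422
```

```bash
python3 -c "from h import *;rd((0,.006,.012))"
```

```text
ANG [(0.57, 1.68, 0), (0.57, 1.65, 0), (0.57, 2.13, 0), (0.57, 1.62, 0)]
t 13.7333 eef [ 0.5577 -0.0022  0.1827] psi 2.099577511976682 theta 2.190464216988598 
 grasp in knob axes mm [ 7.8454  0.4513 11.2316] F [-4.3699 -0.4385  1.1994] Fn 3.501437360851336 M [-0.0695  1.3684 -0.072 ] Mn -0.10475336528634287 w 3.628731336013906 xax [-0.0392 -0.004  -0.9992] q6 0.36764450906572144
 TCP shift (cm) to bring grasp point onto axis, keeping axial: [0.4749 0.5619 0.2761]  n in tool [-0.7959  0.5225  0.3058]
```

jog_arm(steps=[{"tx":0,"tz":0,"ty":0,"yaw":-0.09},{"tx":0,"tz":0,"ty":0,"yaw":-0.09}])

```text
time: 13.9
eef_pos: [0.5562, -0.0024, 0.182]
orientation: [-0.644, 0.267, 0.671, 0.253]
ft_force: [-2.3, -0.3, 2.8]
gripper_width: 0.418
```

```bash
python3 -c "from h import *;rd((0,.006))"
```

```text
ANG [(0.62, 2.13, 0), (0.62, 2.16, 0), (0.62, 2.19, 0), (0.62, 1.68, 0)]
t 13.95 eef [ 0.5563 -0.0024  0.1819] psi 2.28480897545747 theta 2.384385865909136 
 grasp in knob axes mm [ 6.2448  0.4254 11.4108] F [-2.0309 -1.1951  1.9594] Fn 2.8375411652784863 M [-0.1385  0.867  -0.0792] Mn -0.03995278581352057 w 3.585403797121362 xax [-0.0431 -0.0045 -0.9991] q6 0.553119610754341
 TCP shift (cm) to bring grasp point onto axis, keeping axial: [0.38   0.4023 0.2925]  n in tool [-0.7935  0.4596  0.3989]
```

jog_arm(steps=[{"tx":0,"tz":0,"ty":0,"yaw":-0.09},{"tx":0,"tz":0,"ty":0,"yaw":-0.09}])

```text
time: 14.12
eef_pos: [0.5557, -0.0026, 0.1818]
orientation: [-0.664, 0.205, 0.693, 0.193]
ft_force: [-2.7, -0.1, 2.7]
gripper_width: 0.423
```

```bash
python3 -c "from h import *;rd((0,.006))"
```

```text
ANG [(0.63, 2.22, 0), (0.63, 2.25, 0), (0.62, 2.19, 0), (0.62, 2.28, 0)]
t 14.1667 eef [ 0.5557 -0.0026  0.1818] psi 2.466708530307556 theta 2.5614360217628827 
 grasp in knob axes mm [ 5.6521  0.2149 11.6347] F [-3.6195  0.1432  1.4638] Fn 3.2538611549188405 M [-0.1547  0.8329 -0.0896] Mn -0.03709972114069157 w 3.592194237201572 xax [-0.0447 -0.005  -0.999 ] q6 0.7351651009366429
 TCP shift (cm) to bring grasp point onto axis, keeping axial: [0.3447 0.2965 0.3365]  n in tool [-0.7925  0.3809  0.4762]
```

Still friction only (Mz≈-0.09), so I'll go on until the end is felt.

jog_arm(steps=[{"tx":0,"tz":0,"ty":0,"yaw":-0.09}])

```text
time: 14.25
eef_pos: [0.5555, -0.0028, 0.1817]
orientation: [-0.672, 0.174, 0.702, 0.162]
ft_force: [-2.8, -0.5, 3.2]
gripper_width: 0.418
```

```bash
python3 -c "from h import *;rd((0,.006))"
```

```text
ANG [(0.65, 2.34, 0), (0.64, 2.37, 0), (0.64, 2.31, 0), (0.64, 2.25, 0)]
t 14.3 eef [ 0.5554 -0.0028  0.1817] psi 2.560826408468197 theta 2.648412249941582 
 grasp in knob axes mm [ 5.3517  0.0733 11.7047] F [-2.662  -0.6201  1.563 ] Fn 2.8367941389610047 M [-0.2223  0.8704 -0.0977] Mn -0.007651515778566484 w 3.6094488268336766 xax [-0.0454 -0.0053 -0.999 ] q6 0.8293916851883428
 TCP shift (cm) to bring grasp point onto axis, keeping axial: [0.3267 0.2384 0.3505]  n in tool [-0.7921  0.3349  0.5104]
```

jog_arm(steps=[{"tx":0,"tz":0,"ty":0,"yaw":-0.09}])

```text
time: 14.38
eef_pos: [0.5553, -0.003, 0.1816]
orientation: [-0.678, 0.141, 0.709, 0.131]
ft_force: [-2.6, -0.9, 2.8]
gripper_width: 0.42
```

```bash
python3 -c "from h import *;rd((0,.006))"
```

```text
ANG [(0.66, 2.4, 0), (0.65, 2.43, 0), (0.65, 2.37, 0), (0.64, 2.34, 0)]
t 14.4333 eef [ 0.5552 -0.003   0.1815] psi 2.6540832915663386 theta 2.7319316816008836 
 grasp in knob axes mm [ 5.0914 -0.092  11.709 ] F [-3.0519 -0.8122  1.7895] Fn 3.256623248912623 M [-0.2502  0.9216 -0.0883] Mn 0.012814853187572228 w 3.6200679694001345 xax [-0.046  -0.0057 -0.9989] q6 0.9226807078196406
 TCP shift (cm) to bring grasp point onto axis, keeping axial: [0.3111 0.1803 0.3606]  n in tool [-0.7917  0.2864  0.5397]
```

jog_arm(steps=[{"tx":0,"tz":0,"ty":0,"yaw":-0.08}])

```text
time: 14.52
eef_pos: [0.5553, -0.0032, 0.1817]
orientation: [-0.683, 0.112, 0.714, 0.103]
ft_force: [-2.6, -0.7, 4.7]
gripper_width: 0.422
```

```bash
python3 -c "from h import *;rd((0,.006))"
```

```text
ANG [(0.68, 2.4, 0), (0.68, 2.43, 0), (0.67, 2.37, 0), (0.67, 2.34, 0)]
t 14.5667 eef [ 0.5554 -0.0032  0.1818] psi 2.7351209536464745 theta 2.802663357801135 
 grasp in knob axes mm [ 5.3111 -0.2557 11.8725] F [-3.8825 -0.731   2.3452] Fn 4.180354403143729 M [-0.0481  1.0034 -0.4267] Mn -0.3846791979568433 w 3.595673609529414 xax [-0.0456 -0.0057 -0.9989] q6 1.003828170662253
 TCP shift (cm) to bring grasp point onto axis, keeping axial: [0.3243 0.1424 0.3966]  n in tool [-0.7919  0.2417  0.5607]
```

jog_arm(steps=[{"tx":0,"tz":0,"ty":0,"yaw":-0.08}])

```text
time: 14.65
eef_pos: [0.5555, -0.0031, 0.182]
orientation: [-0.687, 0.083, 0.718, 0.076]
ft_force: [-4.1, 0.4, 2.7]
gripper_width: 0.423
```

```bash
python3 -c "from h import *;rd((0,.006))"
```

```text
ANG [(0.69, 2.4, 0), (0.69, 2.43, 0), (0.68, 2.37, 0), (0.68, 2.34, 0)]
t 14.7 eef [ 0.5555 -0.0031  0.1821] psi 2.814803316069634 theta 2.8708173102920664 
 grasp in knob axes mm [ 5.5989 -0.1742 12.0787] F [-4.3995 -0.4113  3.9336] Fn 5.756358051371997 M [ 0.2776  1.0534 -0.9274] Mn -0.9837301175701358 w 3.624934449689937 xax [-0.0449 -0.0049 -0.999 ] q6 1.0838301900515965
 TCP shift (cm) to bring grasp point onto axis, keeping axial: [0.3415 0.1258 0.4258]  n in tool [-0.7924  0.1956  0.5778]
```

End felt: the moment rose from 0.09 to 0.93 N m and the angle stalled. Back off, open and withdraw along the axis.

jog_arm(steps=[{"tx":0,"tz":0,"ty":0,"yaw":0.1},{"tx":0,"tz":0,"ty":0,"yaw":0.1},{"tx":-0.5,"tz":0.35,"ty":0.15,"yaw":0},{"tx":-0.8,"tz":0.5,"ty":0.3,"yaw":0},{"tx":-1.6,"tz":1,"ty":0.5,"yaw":0},{"tx":-2,"tz":1,"ty":0.5,"yaw":0},{"tx":-3,"tz":0,"ty":0,"yaw":0},{"tx":-3,"tz":0,"ty":0,"yaw":0}], claw=5)

```text
time: 15.37
eef_pos: [0.5245, -0.0022, 0.2906]
orientation: [-0.671, 0.163, 0.708, 0.152]
ft_force: [0.7, 0.5, 0.1]
gripper_width: 0.586
```

```bash
python3 -c "from h import *;rd((0,.006,.012));to([.42,-.22,.3])"
```

```text
ANG [(0.9, 2.4, 0), (0.89, 2.37, 0), (0.89, 2.34, 0), (0.89, 2.43, 0)]
t 15.4167 eef [ 0.527  -0.0028  0.2975] psi 2.583517513457969 theta 2.668963245948755 
 grasp in knob axes mm [ 48.6135   3.1404 122.8279] F [ 1.6098 -0.1362  7.2618] Fn 5.039108798089043 M [-0.0554 -0.3731 -0.0516] Mn 0.01259908730635269 w 4.973168071224354 xax [-0.0433 -0.0043 -0.9991] q6 0.8358025314461935
 TCP shift (cm) to bring grasp point onto axis, keeping axial: [2.9588 2.3088 3.1058]  n in tool [-0.7934  0.3218  0.5167]
eef [ 0.527  -0.0028  0.2975] yaw 2.692517513457969 tool shift cm [ 0.3065 24.2078  0.2197] dyaw None xaxis [-0.0433 -0.0043 -0.9991]
```

jog_arm(steps=[{"tx":-0.3,"tz":0,"ty":3,"yaw":0},{"tx":-0.3,"tz":0,"ty":3,"yaw":0},{"tx":-0.3,"tz":0,"ty":3,"yaw":0},{"tx":-0.3,"tz":0,"ty":3,"yaw":0},{"tx":0,"tz":0,"ty":3,"yaw":0},{"tx":0,"tz":0,"ty":3,"yaw":0},{"tx":0,"tz":0,"ty":2,"yaw":0},{"tx":0,"tz":0,"ty":0,"yaw":0},{"tx":0,"tz":0,"ty":0,"yaw":0}])

```text
time: 16.17
eef_pos: [0.4386, -0.1888, 0.3237]
orientation: [-0.683, 0.16, 0.696, 0.153]
ft_force: [0.5, 1.0, 0.5]
gripper_width: 0.584
```

Run:
```python
from h import *
rd((0,.006,.012))
T,im=snap('t9','top');S,im2=snap('s9','scene')
a=cv2.resize(im[60:260,120:320],None,fx=2,fy=2,interpolation=cv2.INTER_CUBIC)
a2=cv2.resize(im[110:210,170:270],None,fx=4,fy=4,interpolation=cv2.INTER_CUBIC)
b=cv2.resize(im2[150:200,270:370],None,fx=4,fy=4,interpolation=cv2.INTER_CUBIC)
c=cv2.resize(im2[150:250,170:370],None,fx=2,fy=2,interpolation=cv2.INTER_CUBIC)
cv2.imwrite('pics/c9.png',np.vstack([np.hstack([cv2.resize(im[110:210,225:325],None,fx=4,fy=4,interpolation=cv2.INTER_CUBIC),a2]),np.hstack([c,b])]))
for p,o,n in((T,(170,110),'top'),):
  q=np.array([proj(p,[.557+.04*np.cos(t),.1895+.04*np.sin(t),.1]) for t in np.linspace(0,6.28,60)]);q=(q-o+.5)*4-.5;print(n,q.min(0),q.max(0))
```

```text
ANG [(0.9, 2.4, 0), (0.89, 2.37, 0), (0.89, 2.34, 0), (0.89, 2.43, 0)]
t 16.2167 eef [ 0.4388 -0.1886  0.3239] psi 2.58699872872015 theta 2.672102596306303 
 grasp in knob axes mm [ -24.7673 -171.8882  206.3954] F [-0.0878  0.5118  0.5038] Fn 0.43082230586090403 M [-0.0366 -0.0409  0.0081] Mn 0.030030936234324495 w 5.02098035158824 xax [-0.0198 -0.0049 -0.9998] q6 1.1973332546798767
 TCP shift (cm) to bring grasp point onto axis, keeping axial: [ -1.5072 -15.6627   7.3484]  n in tool [-0.8074  0.3125  0.5005]
top [ 86.4899 157.5149] [189.5359 258.1436]
```

View pics/c9.png

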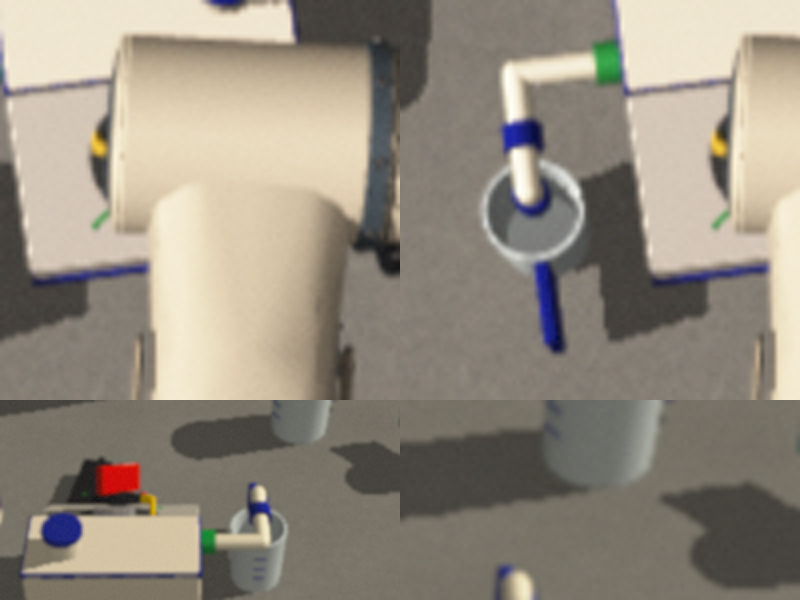

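The final view shows the jug upright under the spout with its rim centre about 4 mm off, the knob at its end and out, and the arm clear. Handing in.

```bash
python3 -c "from bench import *;print(sign_off())"
```

```text
the job is handed in; nothing more can be done
None
```

The job is handed in at about 16 s on the robot's clock: the jug stands upright and released under the spout, and the drain is open. The interface reports no verdict.

- **Jug:** I carried the small pale-blue jug by its handle and set it down. The last views put its centre about 4–5 mm off the spout's axis. It shifted a few millimetres as I let go, and I left it there.
- **Knob, up to the stop:** I turned it anticlockwise with the fingers as a loose fork. The stop was felt at about 0.9 rad, at roughly 0.6 N m.
- **Knob, past the stop:** I pushed it in until the force rose past the spring's full-in value, to about 23 N, and turned it on to about 1.65 rad. There I eased off and it sprang out. I then turned it to its end, where the moment jumped from 0.09 to 0.93 N m and the angle stalled.
- **Checks that disagreed:**
  - The camera reads the knob at about 2.4 rad against the stated end of 2.3 rad. It shows the knob sprung out. I trust the felt end over the camera's angle.
  - An early attempt to grip the bar firmly loaded the wrist (about 15 N and 7 N m), so I released it and used the fork instead.
- **Not checked:** I did not compare the bystanders' positions at the end. None of the moves came near them, and no unexpected contact force showed.

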